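# Load an extraction run on the lab bench

## Task

Load the extraction run: set the aluminium magnet block in the wide rectangular nest, then the blue tube rack squarely down over the block, then the orange cover squarely down over the rack, each fully home before the next goes on. The green tube strip goes flat in the long narrow nest and the red-capped jar upright in the round nest, at any time. Leave the amber bottle standing where it is and leave everything released and at rest.

Things in the scene. Friction and masses are not known exactly. Their poses are not given: they have to be found in the camera images.
- block_nest: Fixed white-rimmed shallow rectangular nest with a grey floor, for the magnet block. Outside 104 x 78 mm (x, y), cavity 92 x 66 mm; floor 4 mm and rim top 10 mm above the bench. Origin: centre of its underside, on the bench; x along the long side, z up.
- strip_nest: Fixed white-rimmed long narrow nest with a grey floor, for the green tube strip. Outside 136 x 48 mm (x, y), cavity 124 x 36 mm; floor 4 mm and rim top 10 mm above the bench. Origin: centre of its underside; x along the long side, z up.
- jar_nest: Fixed white-rimmed round nest with a grey floor, for the jar. Outside diameter 104 mm, cavity diameter 92 mm; floor 4 mm and rim top 10 mm above the bench. Origin: centre of its underside; z up.
- magnet_block: Loose aluminium block, about 0.4 kg: base 80 x 54 x 24 mm (x, y, z), on it a centred core 62 x 36 x 9 mm with eight copper discs; 33 mm tall. Origin: centre of its underside; x along the long side, z up. Grip across the 54 mm base. Home, its origin is 4 mm above the nest's. Either way round fits.
- tube_rack: Loose blue rack, 0.18 kg: body 80 x 54 x 44 mm (x, y, z), on it a white core 62 x 36 x 9 mm with black wells. Underside recess 74 x 48 mm, 8 mm deep, goes over the block's core (6 mm play each side) and rests on it. Origin: centre of its underside (skirt edge); x along the long side, z up. Grip across 54 mm. Home, its origin is 25 mm above the block's. Either way round fits.
- cover: Loose orange shell, 0.1 kg, 80 x 54 x 14 mm (x, y, z); recess below, 74 x 48 mm, 8 mm deep, goes over the rack's white core (6 mm play each side). Black handle bar on top 56 x 14 mm, 24 mm high: grip across its 14 mm. Origin: centre of its underside (skirt edge); x along the long side, z up. Home, its origin is 45 mm above the rack's. Either way round fits.
- jar: Loose closed white jar with red cap, about 0.22 kg: body diameter 50 mm, 68 mm tall in all, on a grey foot disc of 76 mm diameter and 8 mm thickness. Origin: centre of its underside; z up. Grip it across the 50 mm body, above the foot. Home in its nest, its origin is 4 mm above the nest's.
- tube_strip: Loose green strip of eight white-capped tubes, about 0.09 kg: body 110 x 22 x 26 mm (x, y, z), caps to 31 mm. Origin: centre of its underside; x along the length, z up. Grip it across the 22 mm. Home in its nest, its origin is 4 mm above the nest's. Yaw is free by half turns: either way round fits.
- amber_bottle: Loose amber glass bottle with black cap, diameter 42 mm, 85 mm tall, standing among the things; not to be moved. Origin: centre of its underside; z up.
There are look-alikes about, which are no part of the job. Leave any brown or turquoise look-alike of the block_nest alone. Of the things that look like the cover, the smaller one is meant.

How it is judged:
By the outcome, as a careful person would: the job done as asked, in the order asked, and still so for the second after the job is handed in, with the robot touching nothing.
It also fails if it takes over 136 s, if anything falls off the work surface, if the arm or the gripper's body presses on something with over 40 N, if the wrist force passes 120 N, or if a joint passes its speed limit or range.

## Robot

A 6-joint arm with a two-finger parallel gripper is mounted at the origin on the work surface. World frame = base frame: x ahead of the robot, y to its left, z up, the work surface at z = 0. Lengths are in m, angles in degrees, forces in N, time in s.
With the tool pointing down it reaches from about 0.3 to 0.85 m from the base axis. Payload 5.4 kg.
Tool frame: the origin (TCP) lies where the fingers leave the gripper's body, on its centre line; the fingertips stand 73 mm ahead of it and the grasp point (between the pads) lies 54 mm ahead of it; z points along the fingers, x is the direction in which the jaws open and shut, and the axes are right-handed (so a half turn about z gives the same grasp; the last joint's range is limited). The gripper opens to 85 mm and grips with 20 to 120 N. Pads are 22 mm wide; open, the fingers measure 114 mm over their backs; the gripper's body (76 mm by 85 mm) begins 54 mm behind the grasp point. The pads swing forward as they close: fully open they stand 13 mm farther back than shut.
Start: joints at [-75.178, 9.076, 91.501, -0, 79.423, -12.038], TCP at [0.26, -0.513, 0.304] pointing down, gripper open.
Joint ranges: [-166.64, 166.64], [-54.1, 131.32], [10.49, 154.53], [-73.88, 253.88], [9.74, 151.15], [-171.62, 171.62]. Speed limits (degrees/s): [147.25, 147.25, 180, 180, 180, 180].

## Interface

Orientations are given as [roll, pitch, yaw] about the fixed x, y, z axes, in that order (R = Rz(yaw) Ry(pitch) Rx(roll)).
In Python, from station import get_state, capture, camera_info, job_done gives the robot as it stands.
- The arm moves only by the tool jog_arm, never from a script. Its argument "targets" is a list of rows, each an object of numbers: "tx", "ty", "tz": the shift along the tool's x, y, z in m; "ax", "ay", "az": the turn, a rotation vector about the tool's x, y, z in degrees; "jaw": the finger opening in m, from 0 to 0.0854. A call has 1 to 5 rows; each row shifts and turns the commanded pose from where the row before left it, along the tool's axes as they then stand; what a row does not reach is not made up. A row lasts 1/12 s, in which the tool goes at most 41.7 mm and 7.16 degrees, less where a joint would pass 70% of its speed; a pose out of reach is approached as far as the arm can. A call with a gripper value outside its range is refused whole. The fingers move at their own pace and stop on an object; "newtons" is the grip in N (left out, the last holds). Time passes only in rows, so rows that do not move let the fingers close. It gives the time, the measured TCP pose, the force and the opening at its end, in the units of the state.
- get_state(): the state, without advancing time (a new reading comes with each control period).
- capture(name): name is "side" or "top"; returns (picture, depth): 480x640x3 uint8, red, green, blue; 480x640 float32, m along the optical axis (not along the pixel's ray), 0 where there is no reading.
- camera_info(name): a dict with "intrinsics" (3x3 intrinsics, pixels), "R" (3x3) and "t" (3): a world point X has camera coordinates R X + t. Camera axes: x right, y down, z forward; pixel columns grow to the right and rows downward; lengths in m; the calibration is good to about 2 mm. A picture is of the moment at which its call begins. camera_info takes no time and is no camera call.
- job_done(): hands the job in, once; it reports no verdict.
The state is a dict: "t": time; "joint_pos": joint angles; "qd": joint speeds; "joint_efforts": joint torques, N m; "tcp_pos": TCP position; "ee_rot": TCP orientation; "force": force on the tool from outside, world axes, zero at the start; "moment": the same for the moment, N m; "width": opening from 0.0 (shut) to 1.0 (fully open).
Only numpy, scipy, OpenCV 4.12 (cv2) and the standard library are available. Lean on these libraries where they do the work, as an engineer would, in place of code of your own. Each camera call takes 0.05 s, during which the arm holds its last target.

## Working session

There is one attempt and no reset: what is moved stays moved. The work goes in short steps, Python scripts to look and compute and a tool call to move; the robot and the scene stay as the last step left them, time stands still between calls to the robot, and variables do not carry over. Pictures are saved under pics/ and viewed, and the job is handed in when it is done.

Besides the shell and the picture viewer there is one more tool, called after "Request:" as name(argument=value, ...), one argument or row to a line, values as JSON. jog_arm: Moves the arm, as the interface text tells. Its arguments: {"type":"object","properties":{"targets":{"type":"array"},"newtons":{"type":"number"}},"required":["targets"]}

```bash
ls; mkdir -p pics
python3 - <<'E'
from station import *
import cv2,numpy as np
np.set_printoptions(precision=4,suppress=True)
print(get_state())
for n in("top","side"):
    c=camera_info(n);print(n,c)
    p,d=capture(n);cv2.imwrite(f"pics/{n}0.png",p[:,:,::-1]);np.savez(f"{n}0.npz",p=p,d=d)
    print((d==0).mean())
E
```

```text
pics
{'t': 0.0, 'joint_pos': array([-75.1809,   9.1127,  91.5726,  -0.0013,  79.4231, -12.037 ]), 'qd': array([-0.061 , -0.0864,  0.0672,  0.0232, -0.0477,  0.0137]), 'joint_efforts': array([  0.0025, -39.5991, -33.1432,   0.0001,   0.0082,   0.    ]), 'tcp_pos': array([ 0.2596, -0.5125,  0.3029]), 'ee_rot': array([-179.9786,    0.1063,  -63.1436]), 'force': array([-0.111 ,  0.0412, -0.0794]), 'moment': array([ 0.0446,  0.0114, -0.0486]), 'width': 0.999432454028737}
top {'intrinsics': array([[472.7681,   0.    , 318.9925],
       [  0.    , 472.7681, 235.0701],
       [  0.    ,   0.    ,   1.    ]]), 'R': array([[-0.0263, -0.9996,  0.0079],
       [-0.9967,  0.0256, -0.0765],
       [ 0.0762, -0.0099, -0.997 ]]), 't': array([0.0129, 0.5406, 1.0538])}
0.004020182291666666
side {'intrinsics': array([[492.9968,   0.    , 314.0706],
       [  0.    , 492.9968, 234.5809],
       [  0.    ,   0.    ,   1.    ]]), 'R': array([[-0.7806, -0.625 , -0.006 ],
       [-0.2986,  0.3813, -0.8749],
       [ 0.5491, -0.6812, -0.4843]]), 't': array([0.4316, 0.205 , 0.8087])}
0.003938802083333333
```

View pics/top0.png

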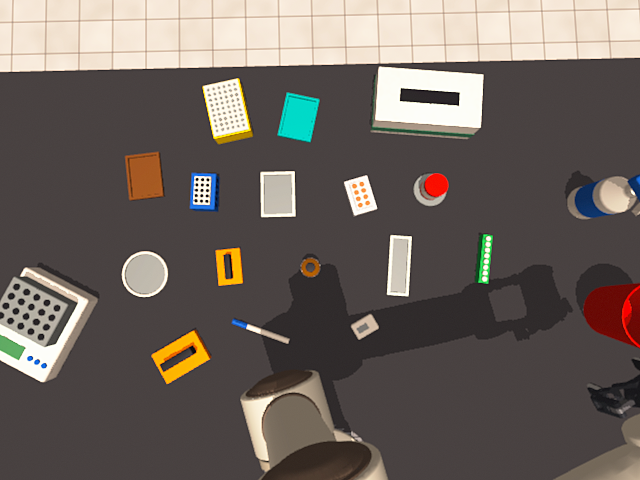

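View pics/side0.png

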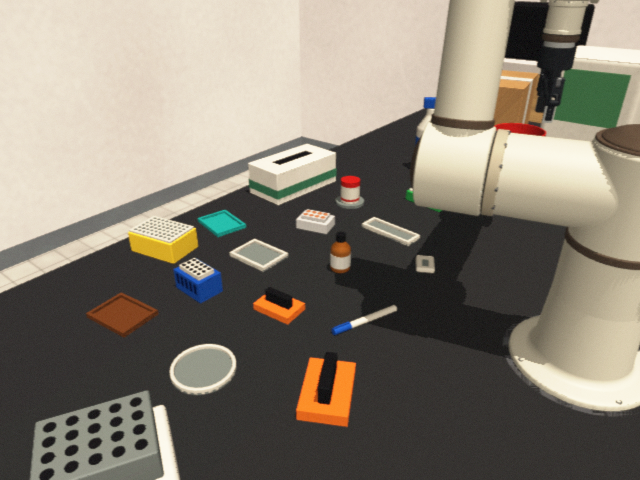

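Top view: the white-rimmed rectangular nest is at (278,194). The brown (144,176) and turquoise (298,117) look-alikes are to be left alone. The block with copper discs is at (360,195), the blue rack at (203,191) and the jar at (432,188). The strip is at (485,258), the strip nest at (399,265), the jar nest at (145,274) and the bottle at (310,266). There are two orange covers, at (229,267) and (181,357). The one at (229,267) is smaller, so it is the one meant. I'll confirm that with enlarged crops and measurements.

```bash
cat > h.py <<'E'
import numpy as np,cv2
from station import *
np.set_printoptions(precision=4,suppress=True)
def ray(n,uv,z):
    c=camera_info(n);K,R,t=np.array(c["intrinsics"]),np.array(c["R"]),np.array(c["t"])
    uv=np.atleast_2d(np.asarray(uv,float));C=-R.T@t
    d=np.c_[uv,np.ones(len(uv))]@np.linalg.inv(K).T@R
    return C+d*((z-C[2])/d[:,2])[:,None]
def proj(n,X):
    c=camera_info(n);q=np.array(c["R"])@np.asarray(X,float)+np.array(c["t"]);p=np.array(c["intrinsics"])@q;return p[:2]/p[2]
def cloud(n,d):
    c=camera_info(n);K,R,t=np.array(c["intrinsics"]),np.array(c["R"]),np.array(c["t"])
    v,u=np.mgrid[:480,:640];P=np.stack([(u-K[0,2])/K[0,0]*d,(v-K[1,2])/K[1,1]*d,d],-1)
    return (P-t)@R
def rect(n,mask,z):
    """largest contour, back-projected on plane z, min-area rectangle"""
    cs,_=cv2.findContours(mask.astype(np.uint8),cv2.RETR_EXTERNAL,cv2.CHAIN_APPROX_NONE)
    c=max(cs,key=cv2.contourArea)[:,0,:]
    P=ray(n,c,z)[:,:2]
    (x,y),(w,h),a=cv2.minAreaRect((P*1000).astype(np.float32))
    if w<h: w,h,a=h,w,a+90
    a=(a+90)%180-90
    return round(x,1),round(y,1),round(w,1),round(h,1),round(a,1),len(c)
E
python3 - <<'E'
from h import *
z=np.load("top0.npz");p,d=z["p"],z["d"];W=cloud("top",d)
hsv=cv2.cvtColor(p,cv2.COLOR_RGB2HSV);H,S,V=cv2.split(hsv)
def roi(u,v,r=32):
    m=np.zeros((480,640),bool);m[v-r:v+r,u-r:u+r]=1;return m
bright=(V>120)
items={"block_nest":(278,194,30,bright,.010),"strip_nest":(399,265,38,bright,.010),"jar_nest":(145,274,32,bright,.010),
"block":(360,195,26,bright,.024),"rack_all":(203,191,26,(S>100)&(H>95)&(H<130)|bright,.044),
"coverS":(229,267,26,(S>150)&(H<25)&(V>110)|(V<15),.014),"coverL":(181,357,36,(S>150)&(H<25)&(V>110),.02),
"jarcap":(435,186,24,(S>150)&((H<8)|(H>172)),.068),"strip":(485,258,32,((S>80)&(H>40)&(H<85)&(V>60))|bright,.026),
"bottle":(310,266,16,(S>100)&(H<25)&(V>60),.06)}
for k,(u,v,r,m,zz) in items.items():
    mm=m&roi(u,v,r);q=W[mm&(d>0)]
    print(k,rect("top",mm,zz),"z pct",np.percentile(q[:,2],[2,50,90,98])*1000)
# ground depth check
q=W[300:320,200:220].reshape(-1,3);print("bench z",q[:,2].mean(),q[:,2].std())
ims=[]
for (u,v) in [(278,194),(360,195),(203,191),(229,267),(181,357),(432,188)]:
    ims.append(cv2.resize(p[v-40:v+40,u-40:u+40,::-1],(260,260),interpolation=cv2.INTER_CUBIC))
cv2.imwrite("pics/crop1.png",np.vstack([np.hstack(ims[:3]),np.hstack(ims[3:])]))
E
```

```text
block_nest (639.5, 92.0, 107.3, 80.7, -1.0, 157) z pct [-0.5777  5.1882 10.7666 13.2151]
strip_nest (468.1, -182.4, 138.6, 50.9, -5.4, 161) z pct [-1.0938  5.4091 11.1411 13.0519]
jar_nest (464.3, 398.7, 104.6, 102.0, 88.5, 131) z pct [-0.0157  5.3719 10.3337 12.6712]
block (630.0, -97.3, 83.4, 57.1, 15.2, 112) z pct [-1.22   28.2324 35.0294 36.9384]
rack_all (643.0, 252.8, 86.7, 64.5, -3.5, 124) z pct [ 0.3871 45.9664 55.0724 56.8602]
coverS (475.5, 205.3, 82.2, 57.0, 4.2, 117) z pct [-0.8815 14.4479 17.5309 37.6012]
coverL (278.5, 313.6, 113.2, 74.7, -61.1, 144) z pct [ 0.3523 19.1109 22.0903 48.6609]
jarcap (641.6, -260.0, 53.9, 49.1, -54.8, 66) z pct [-0.5659 68.0331 70.5483 72.0222]
strip (478.6, -371.5, 111.8, 31.1, -8.5, 120) z pct [-1.2676 25.7881 31.3868 33.5832]
bottle (468.6, 20.6, 39.2, 39.1, 88.5, 54) z pct [-1.0012 58.1945 64.2017 84.9344]
bench z 0.003208503510126099 0.05454151239547127
```

View pics/crop1.png

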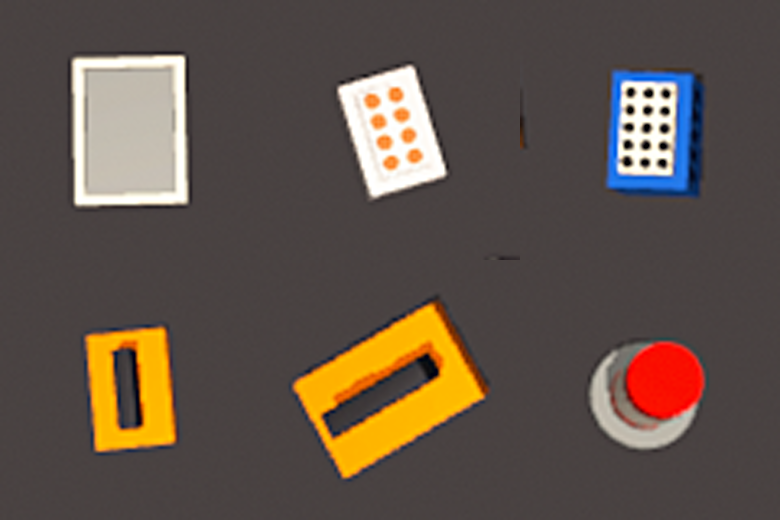

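The crops confirm it: the smaller cover measures 82x57 mm at (229,267), the larger one 113x75. The white nest and the disc-topped block are clear too. Next I'll refine the poses from the top features only, and cross-check with the side view.

```bash
cat > meas.py <<'E'
from h import *
z=np.load("top0.npz");p,d=z["p"],z["d"];W=cloud("top",d)[...,2]
s=np.load("side0.npz");ps,ds=s["p"],s["d"]
def run(n,p,d,items):
    W=cloud(n,d)[...,2]
    hsv=cv2.cvtColor(p,cv2.COLOR_RGB2HSV);H,S,V=cv2.split(hsv)
    for k,(u,v,r,f,zz) in items.items():
        m=np.zeros((480,640),bool);m[v-r:v+r,u-r:u+r]=1
        mm=m&f(H.astype(int),S.astype(int),V.astype(int),W)
        ys,xs=np.nonzero(mm);c=ray(n,np.c_[xs,ys],zz)[:,:2]*1000
        print(n,k,rect(n,mm,zz),"centroid",c.mean(0),len(c))
white=lambda H,S,V,W:(V>150)&(S<60)
red=lambda H,S,V,W:(S>150)&((H<8)|(H>172))&(W>.058)
run("top",p,d,{"block_discs":(360,195,26,lambda H,S,V,W:(S>90)&(H<25)&(V>100),.033),
"block_top":(360,195,26,lambda H,S,V,W:(V>170),.024),
"rack_blue":(203,191,26,lambda H,S,V,W:(S>120)&(H>95)&(H<130)&(V>140),.044),
"rack_core":(203,191,26,lambda H,S,V,W:white(H,S,V,W)|((V<60)&(W>.045)),.053),
"coverS":(229,267,26,lambda H,S,V,W:(S>150)&(H<25)&(V>190),.014),
"cover_handle":(229,267,26,lambda H,S,V,W:(V<70)&(W>.031),.038),
"jarcap":(435,186,24,red,.068),
"jarfoot":(432,188,24,lambda H,S,V,W:(V>110)&(S<60),.008),
"strip_caps":(485,258,32,lambda H,S,V,W:(V>150)&(S<80),.031),
"strip_green":(485,258,32,lambda H,S,V,W:(H>40)&(H<90)&(S>100)&(V>60)|(V>150),.026),
"bottlecap":(312,266,16,lambda H,S,V,W:(W>.075),.085),
"nestfloor":(278,194,30,lambda H,S,V,W:(V>110)&(V<190),.004),
"stripfloor":(399,265,38,lambda H,S,V,W:(V>110)&(V<190),.004),
"jarnestfloor":(145,274,32,lambda H,S,V,W:(V>110)&(V<190),.004),
})
run("side",ps,ds,{"block_discs":(315,215,14,lambda H,S,V,W:(S>60)&(H<25)&(V>100),.033),
"rack_core":(197,268,20,white,.053),
"coverS":(280,305,28,lambda H,S,V,W:(S>150)&(H<25)&(V>200),.014),
"block_nest":(259,255,32,lambda H,S,V,W:V>110,.010),
"strip_nest":(390,231,32,lambda H,S,V,W:V>110,.010),
"jar_nest":(203,368,36,lambda H,S,V,W:V>110,.010),
"jarcap":(350,182,14,red,.068)})
E
python3 meas.py
python3 - <<'E'
from h import *
a=np.load("side0.npz")["p"];b=np.load("top0.npz")["p"]
f=lambda p,u,v,r:cv2.resize(p[v-r:v+r,u-r:u+r,::-1],(380,280) if 0 else (280,280),interpolation=cv2.INTER_CUBIC)
cv2.imwrite("pics/crop2.png",np.hstack([f(b,485,258,32),f(a,440,195,32)]))
E
```

```text
top block_discs (635.4, -87.4, 9.1, 9.1, -1.4, 12) centroid [630.4653 -97.3069] 139
top block_top (630.1, -97.5, 82.0, 56.0, 15.2, 110) centroid [629.8975 -97.3697] 875
top rack_blue (644.5, 256.7, 81.3, 55.7, -1.4, 116) centroid [642.4301 254.3921] 389
top rack_core (645.1, 256.2, 63.7, 38.5, -3.3, 96) centroid [645.1352 256.2764] 430
top coverS (475.4, 205.6, 81.2, 55.7, 4.6, 115) centroid [475.1778 204.9569] 691
top cover_handle (475.1, 204.7, 51.5, 12.1, 5.0, 88) centroid [477.4307 205.5607] 104
top jarcap (640.3, -258.6, 50.5, 47.9, -46.8, 63) centroid [ 640.7883 -259.2634] 423
top jarfoot (637.3, -255.4, 76.2, 61.6, 37.7, 121) centroid [ 632.3741 -250.4652] 363
top strip_caps (490.9, -376.9, 21.3, 10.0, -12.5, 25) centroid [ 478.0083 -374.9895] 174
top strip_green (478.5, -371.5, 111.5, 31.0, -8.7, 119) centroid [ 477.5403 -371.6754] 653
top bottlecap (467.8, 22.0, 19.5, 18.0, 43.6, 25) centroid [467.4756  20.4217] 80
top nestfloor (642.8, 93.5, 84.4, 60.5, -1.0, 138) centroid [656.2495 100.9913] 149
top stripfloor (397.2, -198.3, 7.3, 2.1, -73.3, 7) centroid [ 466.5044 -189.0092] 100
top jarnestfloor (467.4, 407.9, 89.7, 72.9, -27.7, 175) centroid [471.5118 410.5168] 291
side block_discs (631.1, -103.5, 58.6, 35.6, 15.6, 65) centroid [ 629.912  -103.2613] 105
side rack_core (640.6, 257.2, 73.4, 43.4, -4.2, 93) centroid [637.579  258.3928] 341
side coverS (470.8, 206.9, 88.8, 64.2, 3.7, 136) centroid [463.0216 214.3838] 590
side block_nest (636.0, 93.6, 116.9, 91.2, -0.3, 122) centroid [650.2295  88.1664] 1250
side strip_nest (464.6, -179.6, 148.2, 66.0, -5.2, 119) centroid [ 463.2853 -188.4558] 903
side jar_nest (460.2, 400.0, 110.0, 105.1, -51.7, 169) centroid [458.8389 400.6194] 2668
side jarcap (632.2, -253.2, 74.8, 50.4, -54.1, 49) centroid [ 633.7626 -254.6165] 190
```

View pics/crop2.png

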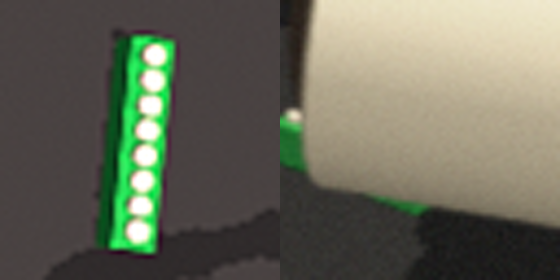

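Everything agrees with the listed sizes. Next I'll fit the strip axis and the jar, and write a helper that turns a target into tool-frame shifts.

```bash
cat > go.py <<'E'
from h import *
import sys
def go(x,y,z,yaw):
    s=get_state();p=np.array(s["tcp_pos"]);e=s["ee_rot"]
    az=-((yaw-e[2]+180)%360-180);c,sn=np.cos(np.radians(yaw)),np.sin(np.radians(yaw))
    dx,dy,dz=np.array([x,y,z])-p
    print("t %.2f tcp"%s["t"],p,"rot",np.array(e),"w %.3f"%(s["width"]*.0854),"F",s["force"])
    print("az %.2f  then tx %.4f ty %.4f tz %.4f"%(az,c*dx+sn*dy,sn*dx-c*dy,-dz))
    from scipy.spatial.transform import Rotation as Ro
    R=Ro.from_euler("xyz",e,degrees=True);T=Ro.from_euler("xyz",[180,0,yaw],degrees=True)
    print("tilt corr rotvec",(R.inv()*T).as_rotvec(degrees=True))
if __name__=="__main__": go(*map(float,sys.argv[1:5]))
E
python3 - <<'E'
from h import *
z=np.load("top0.npz");p,d=z["p"],z["d"];H,S,V=[a.astype(int) for a in cv2.split(cv2.cvtColor(p,cv2.COLOR_RGB2HSV))]
m=np.zeros((480,640),np.uint8);m[226:290,470:500]=1
m&=((V>190)&(S<110)).astype(np.uint8)
n,l,st,c=cv2.connectedComponentsWithStats(m)
k=[i for i in range(1,n) if st[i,4]>4]
P=ray("top",c[k],.031)[:,:2]*1000;print(P,P.mean(0))
v=cv2.fitLine(P.astype(np.float32),cv2.DIST_L2,0,.01,.01).ravel();print(np.degrees(np.arctan2(v[1],v[0])))
# jar foot: outer arc points, least squares circle
m=np.zeros((480,640),np.uint8);m[160:215,405:455]=1;m&=((V>100)).astype(np.uint8)
cs,_=cv2.findContours(m,0,1);q=ray("top",max(cs,key=cv2.contourArea)[:,0,:],.008)[:,:2]*1000
C=np.array([640.,-259.])
for _ in range(10):
    r=np.linalg.norm(q-C,axis=1);dirv=(q-C)/r[:,None];side=(dirv@np.array([-.707,.707]))>-.1
    A=np.c_[dirv[side]];dx,*_=np.linalg.lstsq(A,r[side]-38.8,rcond=None);C=C+dx
print("jar foot fit",C,side.sum(),np.std(np.linalg.norm(q[side]-C,axis=1)))
E
python3 go.py .478 -.375 .25 -94
```

```text
[[ 477.5648 -375.3491]] [ 477.5648 -375.3491]
-62.40202
jar foot fit [ 642.8039 -262.0293] 49 0.7498576518291514
t 0.10 tcp [ 0.2597 -0.5125  0.303 ] rot [-179.9784    0.0989  -63.1398] w 0.085 F [ 0.4397  0.5688 -0.4786]
az 30.86  then tx -0.1524 ty -0.2082 tz 0.0530
tilt corr rotvec [ 0.0055  0.1023 30.8602]
```

Run:
```python
from h import *
z=np.load("top0.npz");p,d=z["p"],z["d"];H,S,V=[a.astype(int) for a in cv2.split(cv2.cvtColor(p,cv2.COLOR_RGB2HSV))]
m=np.zeros((480,640),bool);m[226:290,470:500]=1
for t in (150,190):
    ys,xs=np.nonzero(m&(V>t)&(S<110));P=ray("top",np.c_[xs,ys],.031)[:,:2]*1000
    v=cv2.fitLine(P.astype(np.float32),cv2.DIST_L2,0,.01,.01).ravel();print(P.mean(0),np.degrees(np.arctan(v[1]/v[0])),len(P),np.ptp(P,axis=0))
g=m&(H>40)&(H<90)&(S>100)&(V>130)|m&(V>150);print(rect("top",g,.026))
```

```text
[ 477.9554 -375.0855] -8.702882 205 [100.932   23.1883]
[ 477.6302 -375.3593] -8.860604 192 [100.8739  23.1883]
(478.1, -375.2, 110.7, 23.1, -8.5, 113)
```

Request:
jog_arm(
  targets=[
    {"az": 7.1,"tz": 0.01,"jaw": 0.05},
    {"az": 7.1,"tz": 0.01,"jaw": 0.05},
    {"az": 7.1,"tz": 0.01,"jaw": 0.05},
    {"az": 7.1,"tz": 0.01,"jaw": 0.05},
    {"az": 7.1,"tz": 0.01,"jaw": 0.05},
  ],
  newtons=40,
)

```text
invalid input
```

```bash
python3 go.py .478 -.375 .083 -98.7
```

```text
t 0.10 tcp [ 0.2597 -0.5125  0.303 ] rot [-179.9784    0.0989  -63.1398] w 0.085 F [ 0.4397  0.5688 -0.4786]
az 35.56  then tx -0.1690 ty -0.1950 tz 0.2200
tilt corr rotvec [ 0.0098  0.1024 35.5602]
```

Request:
jog_arm(
  targets=[
    {"tx": 0,"ty": 0,"tz": 0.01,"ax": 0,"ay": 0,"az": 7.1,"jaw": 0.05},
    {"tx": 0,"ty": 0,"tz": 0.01,"ax": 0,"ay": 0,"az": 7.1,"jaw": 0.05},
    {"tx": 0,"ty": 0,"tz": 0.01,"ax": 0,"ay": 0,"az": 7.1,"jaw": 0.05},
    {"tx": 0,"ty": 0,"tz": 0.01,"ax": 0,"ay": 0,"az": 7.1,"jaw": 0.05},
    {"tx": 0,"ty": 0,"tz": 0.01,"ax": 0,"ay": 0,"az": 7.1,"jaw": 0.05},
  ],
  newtons=40,
)

```text
t: 0.52
tcp_pos: [0.2597, -0.5126, 0.2529]
ee_rot: [180.0, 0.1, -99.0]
force: [0.6, 0.7, -0.2]
width: 0.585
```

```bash
python3 go.py .478 -.375 .083 -98.7
```

```text
t 0.52 tcp [ 0.2597 -0.5126  0.2529] rot [179.9759   0.0549 -98.9904] w 0.050 F [ 0.5971  0.692  -0.2111]
az -0.29  then tx -0.1691 ty -0.1950 tz 0.1699
tilt corr rotvec [ 0.0239  0.055  -0.2904]
```

Request:
jog_arm(
  targets=[
    {"tx": -0.024,"ty": -0.028,"tz": 0.01,"ax": 0,"ay": 0,"az": -0.29,"jaw": 0.05},
    {"tx": -0.024,"ty": -0.028,"tz": 0.01,"ax": 0,"ay": 0,"az": 0,"jaw": 0.05},
    {"tx": -0.024,"ty": -0.028,"tz": 0.01,"ax": 0,"ay": 0,"az": 0,"jaw": 0.05},
    {"tx": -0.024,"ty": -0.028,"tz": 0.01,"ax": 0,"ay": 0,"az": 0,"jaw": 0.05},
    {"tx": -0.024,"ty": -0.028,"tz": 0.01,"ax": 0,"ay": 0,"az": 0,"jaw": 0.05},
  ],
)

```text
t: 0.93
tcp_pos: [0.4169, -0.4134, 0.203]
ee_rot: [180.0, 0.0, -98.4]
force: [0.6, -0.1, 0.6]
width: 0.586
```

Request:
jog_arm(
  targets=[
    {"tx": -0.024,"ty": -0.028,"tz": 0,"ax": 0,"ay": 0,"az": 0,"jaw": 0.05},
    {"tx": -0.024,"ty": -0.027,"tz": 0,"ax": 0,"ay": 0,"az": 0,"jaw": 0.05},
    {"tx": 0,"ty": 0,"tz": 0.04,"ax": 0,"ay": 0,"az": 0,"jaw": 0.05},
    {"tx": 0,"ty": 0,"tz": 0.02,"ax": 0,"ay": 0,"az": 0,"jaw": 0.05},
  ],
)

```text
t: 1.27
tcp_pos: [0.4784, -0.373, 0.1416]
ee_rot: [179.9, 0.1, -98.1]
force: [-1.0, 0.2, -1.5]
width: 0.587
```

```bash
python3 go.py .478 -.375 .083 -98.7
python3 - <<'E'
from h import *
p,d=capture("top");cv2.imwrite("pics/top1.png",p[120:360,360:600,::-1].repeat(2,0).repeat(2,1))
E
```

```text
t 1.27 tcp [ 0.4784 -0.373   0.1416] rot [179.948    0.0547 -98.1414] w 0.050 F [-0.9717  0.2475 -1.5063]
az 0.56  then tx 0.0020 ty 0.0001 tz 0.0586
tilt corr rotvec [0.0523 0.0544 0.5587]
```

View pics/top1.png

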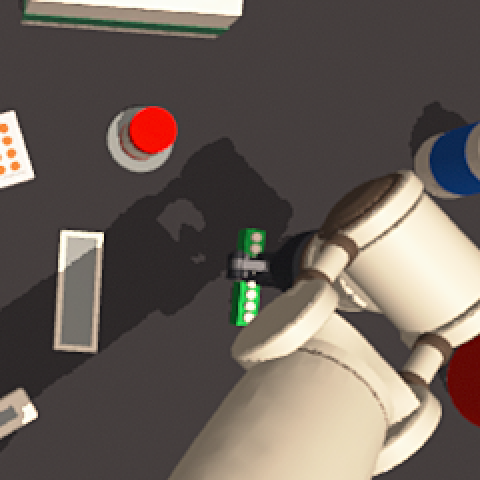

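The open fingers straddle the strip at crop (248,265), so I'll go down and grip.

Request:
jog_arm(
  targets=[
    {"tx": 0.001,"ty": 0,"tz": 0.03,"ax": 0,"ay": 0,"az": 0.5,"jaw": 0.05},
    {"tx": 0.001,"ty": 0,"tz": 0.018,"ax": 0,"ay": 0,"az": 0,"jaw": 0.05},
    {"tx": 0,"ty": 0,"tz": 0.01,"ax": 0,"ay": 0,"az": 0,"jaw": 0.05},
    {"tx": 0,"ty": 0,"tz": 0,"ax": 0,"ay": 0,"az": 0,"jaw": 0.01},
    {"tx": 0,"ty": 0,"tz": 0,"ax": 0,"ay": 0,"az": 0,"jaw": 0.01},
  ],
)

```text
t: 1.73
tcp_pos: [0.4768, -0.3774, 0.0863]
ee_rot: [180.0, 0.0, -98.9]
force: [-0.2, -0.7, -0.3]
width: 0.316
```

Request:
jog_arm(
  targets=[
    {"tx": 0,"ty": 0,"tz": 0,"ax": 0,"ay": 0,"az": 0,"jaw": 0.01},
    {"tx": 0,"ty": 0,"tz": 0,"ax": 0,"ay": 0,"az": 0,"jaw": 0.01},
  ],
)

```text
t: 1.9
tcp_pos: [0.4776, -0.3781, 0.0877]
ee_rot: [-179.9, -0.1, -98.9]
force: [-0.1, -0.1, -1.3]
width: 0.242
```

Request:
jog_arm(
  targets=[
    {"tx": 0,"ty": 0,"tz": -0.01,"ax": 0,"ay": 0,"az": 0,"jaw": 0.01},
    {"tx": 0,"ty": 0,"tz": -0.03,"ax": 0,"ay": 0,"az": 0,"jaw": 0.01},
    {"tx": 0,"ty": 0,"tz": -0.03,"ax": 0,"ay": 0,"az": 0,"jaw": 0.01},
    {"tx": 0,"ty": 0,"tz": -0.01,"ax": 0,"ay": 0,"az": 0,"jaw": 0.01},
  ],
)

```text
t: 2.23
tcp_pos: [0.4787, -0.3792, 0.1722]
ee_rot: [-179.6, -0.3, -98.8]
force: [0.2, -0.7, 0.3]
width: 0.246
```

```bash
python3 go.py .4681 -.1824 .16 -95.4
```

```text
t 2.23 tcp [ 0.4787 -0.3792  0.1722] rot [-179.5996   -0.343   -98.8427] w 0.021 F [ 0.1851 -0.7317  0.2676]
az -3.44  then tx -0.1949 ty 0.0291 tz 0.0122
tilt corr rotvec [-0.39   -0.3549 -3.4415]
```

```bash
python3 - <<'E'
from h import *
p,d=capture("top");p2,_=capture("side")
cv2.imwrite("pics/v2.png",np.hstack([p[150:390,360:600,::-1],p2[60:300,300:540,::-1]]).repeat(1,0))
E
python3 go.py .4681 -.1824 .16 -95.4
```

```text
t 2.33 tcp [ 0.4783 -0.3788  0.17  ] rot [-179.6677   -0.2862  -98.8452] w 0.021 F [-0.2064 -0.002  -0.6879]
az -3.45  then tx -0.1946 ty 0.0287 tz 0.0100
tilt corr rotvec [-0.3236 -0.2961 -3.4444]
```

View pics/v2.png

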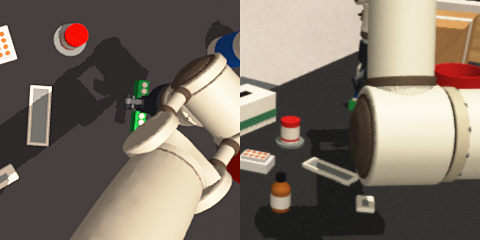

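The strip is held (top crop, 140,105), so I'll carry it to its nest.

Request:
jog_arm(
  targets=[
    {"tx": 0,"ty": 0,"tz": 0,"ax": -0.3,"ay": -0.3,"az": -3.4,"jaw": 0.01},
    {"tx": -0.03,"ty": 0.005,"tz": 0,"ax": 0,"ay": 0,"az": 0,"jaw": 0.01},
    {"tx": -0.04,"ty": 0.006,"tz": 0,"ax": 0,"ay": 0,"az": 0,"jaw": 0.01},
    {"tx": -0.04,"ty": 0.006,"tz": 0,"ax": 0,"ay": 0,"az": 0,"jaw": 0.01},
    {"tx": -0.04,"ty": 0.006,"tz": 0,"ax": 0,"ay": 0,"az": 0,"jaw": 0.01},
  ],
)

```text
t: 2.75
tcp_pos: [0.4669, -0.2236, 0.165]
ee_rot: [179.6, 0.4, -95.5]
force: [1.0, 1.1, -0.9]
width: 0.247
```

Request:
jog_arm(
  targets=[
    {"tx": -0.03,"ty": 0.004,"tz": 0,"ax": 0,"ay": 0,"az": 0,"jaw": 0.01},
    {"tx": -0.014,"ty": 0.002,"tz": 0.01,"ax": 0,"ay": 0,"az": 0,"jaw": 0.01},
    {"tx": 0,"ty": 0,"tz": 0.0,"ax": 0,"ay": 0,"az": 0,"jaw": 0.01},
    {"tx": 0,"ty": 0,"tz": 0.0,"ax": 0,"ay": 0,"az": 0,"jaw": 0.01},
  ],
)

```text
t: 3.08
tcp_pos: [0.4656, -0.1807, 0.1555]
ee_rot: [179.6, 0.4, -95.4]
force: [0.0, -0.9, -0.7]
width: 0.248
```

```bash
python3 - <<'E'
from h import *
p,d=capture("top");cv2.imwrite("pics/v3.png",cv2.resize(p[200:330,340:470,::-1],(520,520),interpolation=cv2.INTER_CUBIC))
E
python3 go.py .4681 -.1824 .093 -95.4
```

```text
t 3.13 tcp [ 0.4662 -0.1818  0.1563] rot [179.6489   0.3084 -95.4529] w 0.021 F [-0.0554  0.5539 -1.0677]
az -0.05  then tx 0.0004 ty -0.0020 tz 0.0633
tilt corr rotvec [ 0.351   0.3085 -0.0519]
```

View pics/v3.png

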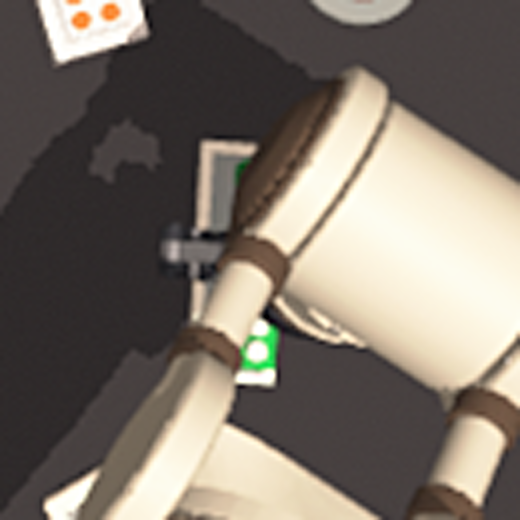

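Run:
```python
from h import *
for uv in [(340+257/4,200+372/4),(340+257/4,200+350/4)]: print(ray("top",uv,.095 if uv[1]>288 else .1))
```

```text
[[ 0.4086 -0.1761  0.095 ]]
[[ 0.4203 -0.1756  0.1   ]]
```

Request:
jog_arm(
  targets=[
    {"tx": 0,"ty": -0.002,"tz": 0.02,"ax": 0.3,"ay": 0.3,"az": 0,"jaw": 0.01},
    {"tx": 0,"ty": 0,"tz": 0.02,"ax": 0,"ay": 0,"az": 0,"jaw": 0.01},
    {"tx": 0,"ty": 0,"tz": 0.01,"ax": 0,"ay": 0,"az": 0,"jaw": 0.01},
    {"tx": 0,"ty": 0,"tz": 0.0,"ax": 0,"ay": 0,"az": 0,"jaw": 0.01},
    {"tx": 0,"ty": 0,"tz": 0.0,"ax": 0,"ay": 0,"az": 0,"jaw": 0.01},
  ],
)

```text
t: 3.55
tcp_pos: [0.4682, -0.1822, 0.1069]
ee_rot: [180.0, 0.0, -95.5]
force: [-0.1, 0.2, 0.4]
width: 0.244
```

```bash
python3 go.py .4681 -.1824 .093 -95.4
```

```text
t 3.55 tcp [ 0.4682 -0.1822  0.1069] rot [179.9604   0.0291 -95.5196] w 0.021 F [-0.1292  0.2492  0.3826]
az -0.12  then tx 0.0002 ty 0.0001 tz 0.0139
tilt corr rotvec [ 0.0396  0.0292 -0.1196]
```

Request:
jog_arm(
  targets=[
    {"tx": 0,"ty": 0,"tz": 0.009,"ax": 0,"ay": 0,"az": 0,"jaw": 0.01},
    {"tx": 0,"ty": 0,"tz": 0.004,"ax": 0,"ay": 0,"az": 0,"jaw": 0.01},
    {"tx": 0,"ty": 0,"tz": 0.001,"ax": 0,"ay": 0,"az": 0,"jaw": 0.01},
    {"tx": 0,"ty": 0,"tz": 0.0,"ax": 0,"ay": 0,"az": 0,"jaw": 0.01},
  ],
)

```text
t: 3.88
tcp_pos: [0.4683, -0.1813, 0.093]
ee_rot: [180.0, 0.0, -95.4]
force: [0.7, -0.5, -0.5]
width: 0.243
```

Request:
jog_arm(
  targets=[
    {"tx": 0,"ty": 0,"tz": 0.001,"ax": 0,"ay": 0,"az": 0,"jaw": 0.01},
    {"tx": 0,"ty": 0,"tz": 0.001,"ax": 0,"ay": 0,"az": 0,"jaw": 0.01},
    {"tx": 0,"ty": 0,"tz": 0.0,"ax": 0,"ay": 0,"az": 0,"jaw": 0.01},
  ],
)

```text
t: 4.13
tcp_pos: [0.4684, -0.1814, 0.0912]
ee_rot: [-180.0, -0.0, -95.4]
force: [-0.4, 0.5, -0.5]
width: 0.245
```

Request:
jog_arm(
  targets=[
    {"tx": 0,"ty": 0,"tz": 0.001,"ax": 0,"ay": 0,"az": 0,"jaw": 0.01},
    {"tx": 0,"ty": 0,"tz": 0.001,"ax": 0,"ay": 0,"az": 0,"jaw": 0.01},
    {"tx": 0,"ty": 0,"tz": 0.0,"ax": 0,"ay": 0,"az": 0,"jaw": 0.01},
  ],
)

```text
t: 4.38
tcp_pos: [0.4686, -0.1814, 0.0911]
ee_rot: [180.0, 0.0, -95.4]
force: [-7.6, 4.1, 17.7]
width: 0.242
```

```bash
python3 go.py .4681 -.1824 .088 -95.4
```

```text
t 4.38 tcp [ 0.4686 -0.1814  0.0911] rot [179.9531   0.0208 -95.4246] w 0.021 F [-7.5927  4.1261 17.6843]
az -0.02  then tx 0.0010 ty 0.0004 tz 0.0031
tilt corr rotvec [ 0.0469  0.0208 -0.0246]
```

Contact came at the expected height, so the strip is seated. I'll back off 1 mm and release it.

Request:
jog_arm(
  targets=[
    {"tx": 0,"ty": 0,"tz": -0.001,"ax": 0,"ay": 0,"az": 0,"jaw": 0.01},
    {"tx": 0,"ty": 0,"tz": 0,"ax": 0,"ay": 0,"az": 0,"jaw": 0.04},
    {"tx": 0,"ty": 0,"tz": 0,"ax": 0,"ay": 0,"az": 0,"jaw": 0.04},
    {"tx": 0,"ty": 0,"tz": 0.0,"ax": 0,"ay": 0,"az": 0,"jaw": 0.04},
  ],
)

```text
t: 4.72
tcp_pos: [0.4683, -0.1813, 0.09]
ee_rot: [-180.0, 0.0, -95.5]
force: [-1.1, -0.6, 0.5]
width: 0.464
```

Request:
jog_arm(
  targets=[
    {"tx": 0,"ty": 0,"tz": -0.02,"ax": 0,"ay": 0,"az": 0,"jaw": 0.04},
    {"tx": 0,"ty": 0,"tz": -0.04,"ax": 0,"ay": 0,"az": 0,"jaw": 0.04},
    {"tx": 0,"ty": 0,"tz": -0.04,"ax": 0,"ay": 0,"az": 0,"jaw": 0.04},
    {"tx": 0,"ty": 0,"tz": -0.02,"ax": 0,"ay": 0,"az": 0,"jaw": 0.07},
    {"tx": 0,"ty": 0,"tz": 0.0,"ax": 0,"ay": 0,"az": 0,"jaw": 0.075},
  ],
)

```text
t: 5.13
tcp_pos: [0.471, -0.1831, 0.2159]
ee_rot: [-179.4, -0.3, -95.4]
force: [0.2, -0.9, 0.5]
width: 0.738
```

```bash
python3 go.py .630 -.0974 .08 -74.8
```

```text
t 5.13 tcp [ 0.471  -0.1831  0.2159] rot [-179.4435   -0.2975  -95.4458] w 0.063 F [ 0.1806 -0.8522  0.4856]
az -20.65  then tx -0.0410 ty -0.1759 tz 0.1359
tilt corr rotvec [ -0.4969  -0.3945 -20.6441]
```

Request:
jog_arm(
  targets=[
    {"tx": 0,"ty": 0,"tz": 0.01,"ax": 0,"ay": 0,"az": -6.9,"jaw": 0.075},
    {"tx": 0,"ty": 0,"tz": 0.01,"ax": 0,"ay": 0,"az": -6.9,"jaw": 0.075},
    {"tx": 0,"ty": 0,"tz": 0,"ax": 0,"ay": 0,"az": -6.9,"jaw": 0.075},
    {"tx": -0.008,"ty": -0.035,"tz": 0,"ax": 0,"ay": 0,"az": 0,"jaw": 0.075},
    {"tx": -0.008,"ty": -0.035,"tz": 0.0,"ax": 0,"ay": 0,"az": 0,"jaw": 0.075},
  ],
)

```text
t: 5.55
tcp_pos: [0.5309, -0.1474, 0.1883]
ee_rot: [179.9, 0.1, -74.9]
force: [0.6, -0.5, 1.0]
width: 0.878
```

Request:
jog_arm(
  targets=[
    {"tx": -0.008,"ty": -0.036,"tz": 0,"ax": 0,"ay": 0,"az": 0,"jaw": 0.075},
    {"tx": -0.008,"ty": -0.035,"tz": 0,"ax": 0,"ay": 0,"az": 0,"jaw": 0.075},
    {"tx": -0.009,"ty": -0.035,"tz": 0.01,"ax": 0,"ay": 0,"az": 0,"jaw": 0.075},
    {"tx": 0,"ty": 0,"tz": 0.02,"ax": 0,"ay": 0,"az": 0,"jaw": 0.075},
    {"tx": 0,"ty": 0,"tz": 0.0,"ax": 0,"ay": 0,"az": 0,"jaw": 0.075},
  ],
)

```text
t: 5.97
tcp_pos: [0.6258, -0.0935, 0.1546]
ee_rot: [179.6, 0.3, -74.6]
force: [-1.1, 0.8, -1.6]
width: 0.881
```

```bash
python3 - <<'E'
from h import *
p,d=capture("top");cv2.imwrite("pics/v4.png",cv2.resize(p[140:310,310:480,::-1],(510,510),interpolation=cv2.INTER_CUBIC))
p,d=capture("side");cv2.imwrite("pics/v4s.png",p[:,:,::-1])
E
python3 go.py .630 -.0974 .08 -74.8
```

```text
t 6.07 tcp [ 0.6258 -0.0951  0.158 ] rot [179.7763   0.1491 -74.7414] w 0.075 F [0.634  0.0127 0.0324]
az 0.06  then tx 0.0033 ty -0.0034 tz 0.0780
tilt corr rotvec [0.2238 0.149  0.0589]
```

View pics/v4.png

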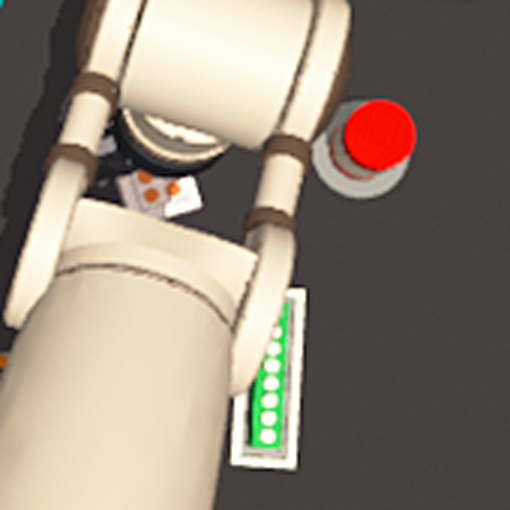

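View pics/v4s.png

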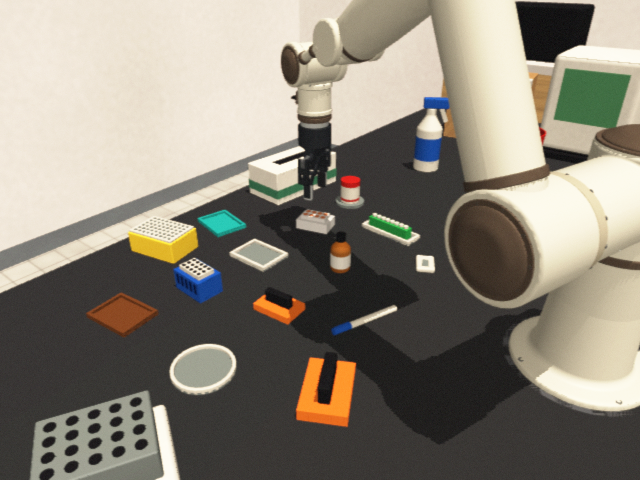

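The strip lies in its nest (side view, 390,228) and the gripper is over the block. Going down.

Request:
jog_arm(
  targets=[
    {"tx": 0.002,"ty": -0.003,"tz": 0.025,"ax": 0.2,"ay": 0.1,"az": 0,"jaw": 0.075},
    {"tx": 0.001,"ty": 0,"tz": 0.025,"ax": 0,"ay": 0,"az": 0,"jaw": 0.075},
    {"tx": 0,"ty": 0,"tz": 0.015,"ax": 0,"ay": 0,"az": 0,"jaw": 0.075},
    {"tx": 0,"ty": 0,"tz": 0,"ax": 0,"ay": 0,"az": 0,"jaw": 0.075},
    {"tx": 0,"ty": 0,"tz": 0.0,"ax": 0,"ay": 0,"az": 0,"jaw": 0.075},
  ],
  newtons=70,
)

```text
t: 6.48
tcp_pos: [0.6304, -0.098, 0.095]
ee_rot: [-179.9, -0.0, -74.8]
force: [0.6, -0.6, 0.7]
width: 0.874
```

```bash
python3 go.py .630 -.0974 .08 -74.8
```

```text
t 6.48 tcp [ 0.6304 -0.098   0.095 ] rot [-179.8649   -0.0435  -74.7974] w 0.075 F [ 0.6002 -0.5719  0.725 ]
az 0.00  then tx -0.0006 ty 0.0002 tz 0.0150
tilt corr rotvec [-0.1351 -0.0435  0.0026]
```

Request:
jog_arm(
  targets=[
    {"tx": 0,"ty": 0,"tz": 0.01,"ax": 0,"ay": 0,"az": 0,"jaw": 0.075},
    {"tx": 0,"ty": 0,"tz": 0.005,"ax": 0,"ay": 0,"az": 0,"jaw": 0.075},
    {"tx": 0,"ty": 0,"tz": 0,"ax": 0,"ay": 0,"az": 0,"jaw": 0.075},
    {"tx": 0,"ty": 0,"tz": 0,"ax": 0,"ay": 0,"az": 0,"jaw": 0.045},
    {"tx": 0,"ty": 0,"tz": 0.0,"ax": 0,"ay": 0,"az": 0,"jaw": 0.045},
  ],
)

```text
t: 6.9
tcp_pos: [0.6316, -0.0978, 0.0809]
ee_rot: [-179.8, -0.1, -74.7]
force: [-10.8, 3.3, 37.0]
width: 0.616
```

Request:
jog_arm(
  targets=[
    {"tx": 0,"ty": 0,"tz": 0,"ax": 0,"ay": 0,"az": 0,"jaw": 0.04},
    {"tx": 0,"ty": 0,"tz": 0,"ax": 0,"ay": 0,"az": 0,"jaw": 0.04},
    {"tx": 0,"ty": 0,"tz": 0,"ax": 0,"ay": 0,"az": 0,"jaw": 0.04},
  ],
)

```text
t: 7.15
tcp_pos: [0.6319, -0.0978, 0.0811]
ee_rot: [-179.7, -0.2, -74.7]
force: [-0.2, 0.5, 5.7]
width: 0.615
```

Request:
jog_arm(
  targets=[
    {"tx": 0,"ty": 0,"tz": -0.005,"ax": 0,"ay": 0,"az": 0,"jaw": 0.04},
    {"tx": 0,"ty": 0,"tz": -0.02,"ax": 0,"ay": 0,"az": 0,"jaw": 0.04},
    {"tx": 0,"ty": 0,"tz": -0.035,"ax": 0,"ay": 0,"az": 0,"jaw": 0.04},
    {"tx": 0,"ty": 0,"tz": -0.03,"ax": 0,"ay": 0,"az": 0,"jaw": 0.04},
    {"tx": 0,"ty": 0,"tz": -0.01,"ax": 0,"ay": 0,"az": 0,"jaw": 0.04},
  ],
)

```text
t: 7.57
tcp_pos: [0.6326, -0.098, 0.1848]
ee_rot: [-179.5, -0.3, -74.7]
force: [1.3, -1.2, -2.2]
width: 0.611
```

Request:
jog_arm(
  targets=[
    {"tx": 0,"ty": 0,"tz": 0,"ax": 0,"ay": 0,"az": 0,"jaw": 0.04},
    {"tx": 0,"ty": 0,"tz": 0,"ax": 0,"ay": 0,"az": 0,"jaw": 0.04},
  ],
)

```text
t: 7.73
tcp_pos: [0.6302, -0.0973, 0.1789]
ee_rot: [-179.9, -0.0, -74.7]
force: [-1.0, 0.6, -5.0]
width: 0.612
```

```bash
python3 - <<'E'
from h import *
p,d=capture("side");cv2.imwrite("pics/v5s.png",cv2.resize(p[60:300,200:440,::-1],(600,600)))
E
python3 go.py .6395 .092 .15 -91
```

```text
t 7.78 tcp [ 0.6294 -0.0971  0.1774] rot [-179.9948    0.0512  -74.7547] w 0.052 F [ 0.42   -0.22   -3.6592]
az 16.25  then tx -0.1892 ty -0.0068 tz 0.0274
tilt corr rotvec [ 0.0021  0.0515 16.2453]
```

View pics/v5s.png

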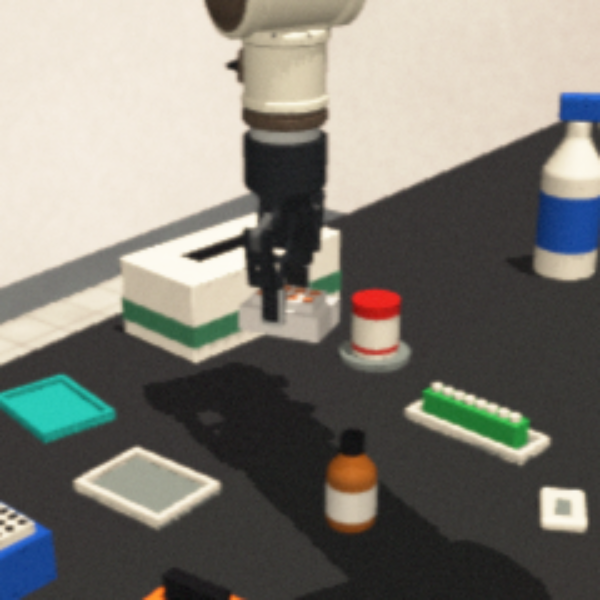

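The block is held level, so I'll carry it to the nest.

Request:
jog_arm(
  targets=[
    {"tx": 0,"ty": 0,"tz": 0,"ax": 0,"ay": 0,"az": 5.4,"jaw": 0.04},
    {"tx": 0,"ty": 0,"tz": 0,"ax": 0,"ay": 0,"az": 5.4,"jaw": 0.04},
    {"tx": 0,"ty": 0,"tz": 0,"ax": 0,"ay": 0,"az": 5.4,"jaw": 0.04},
    {"tx": -0.025,"ty": -0.001,"tz": 0,"ax": 0,"ay": 0,"az": 0,"jaw": 0.04},
    {"tx": -0.035,"ty": -0.001,"tz": 0,"ax": 0,"ay": 0,"az": 0,"jaw": 0.04},
  ],
)

```text
t: 8.2
tcp_pos: [0.6324, -0.0392, 0.1767]
ee_rot: [179.9, -0.0, -91.2]
force: [0.3, 1.2, -3.3]
width: 0.613
```

Request:
jog_arm(
  targets=[
    {"tx": -0.04,"ty": -0.001,"tz": 0,"ax": 0,"ay": 0,"az": 0,"jaw": 0.04},
    {"tx": -0.04,"ty": -0.001,"tz": 0,"ax": 0,"ay": 0,"az": 0,"jaw": 0.04},
    {"tx": -0.03,"ty": -0.001,"tz": 0,"ax": 0,"ay": 0,"az": 0,"jaw": 0.04},
    {"tx": -0.019,"ty": -0.002,"tz": 0,"ax": 0,"ay": 0,"az": 0,"jaw": 0.04},
    {"tx": 0,"ty": 0,"tz": 0.02,"ax": 0,"ay": 0,"az": 0,"jaw": 0.04},
  ],
)

```text
t: 8.62
tcp_pos: [0.6418, 0.0958, 0.1609]
ee_rot: [-179.6, 0.1, -90.7]
force: [2.3, -1.3, -2.5]
width: 0.608
```

Request:
jog_arm(
  targets=[
    {"tx": 0,"ty": 0,"tz": 0.02,"ax": 0,"ay": 0,"az": 0,"jaw": 0.04},
    {"tx": 0,"ty": 0,"tz": 0.01,"ax": 0,"ay": 0,"az": 0,"jaw": 0.04},
    {"tx": 0,"ty": 0,"tz": 0,"ax": 0,"ay": 0,"az": 0,"jaw": 0.04},
    {"tx": 0,"ty": 0,"tz": 0,"ax": 0,"ay": 0,"az": 0,"jaw": 0.04},
  ],
)

```text
t: 8.95
tcp_pos: [0.6398, 0.091, 0.1278]
ee_rot: [180.0, -0.0, -91.0]
force: [-0.1, 1.0, -2.4]
width: 0.61
```

```bash
python3 go.py .6395 .092 .085 -91
python3 - <<'E'
from h import *
p,d=capture("side");cv2.imwrite("pics/v6s.png",cv2.resize(p[120:320,170:370,::-1],(600,600)))
p,d=capture("top");cv2.imwrite("pics/v6.png",cv2.resize(p[120:280,200:360,::-1],(600,600)))
E
```

```text
t 8.95 tcp [0.6398 0.091  0.1278] rot [179.9769  -0.023  -90.9762] w 0.052 F [-0.057   1.029  -2.4389]
az 0.02  then tx -0.0010 ty 0.0004 tz 0.0428
tilt corr rotvec [ 0.0231 -0.023   0.0238]
```

View pics/v6s.png

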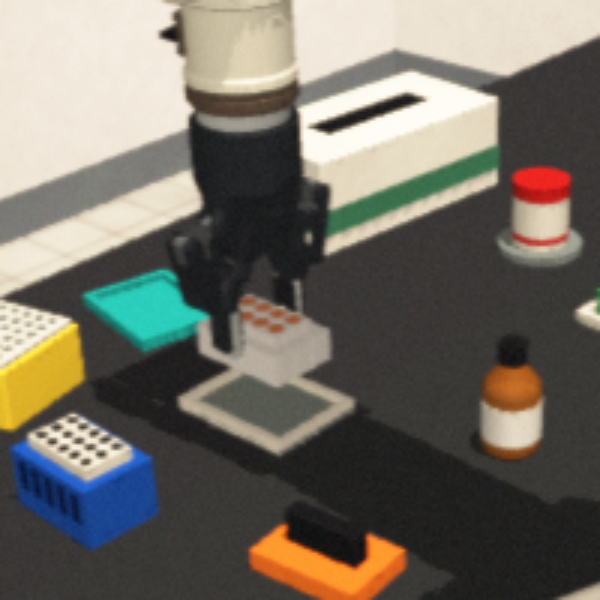

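View pics/v6.png

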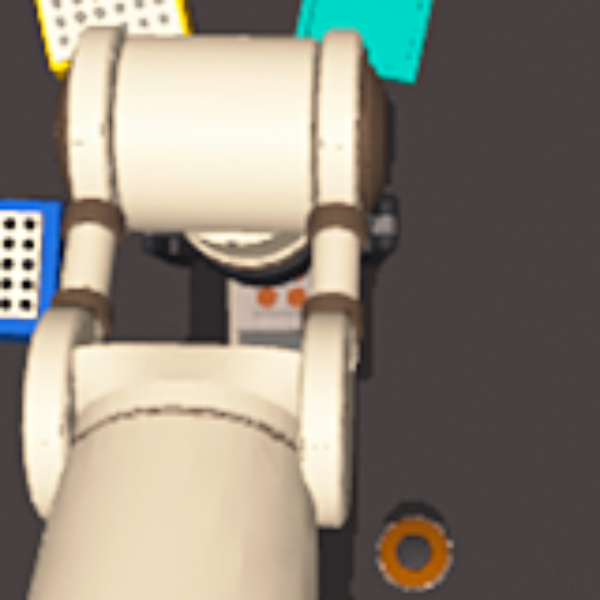

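Run:
```python
from h import *
print(ray("top",(271.5,120+331/3.75),.072),ray("top",[(200+267/3.75,120+297/3.75),(200+297/3.75,120+297/3.75)],.081))
```

```text
[[0.5978 0.1009 0.072 ]] [[0.6163 0.1004 0.081 ]
 [0.6159 0.0831 0.081 ]]
```

The block is within about 2 mm of centre over the nest. Lowering.

Request:
jog_arm(
  targets=[
    {"tx": -0.001,"ty": 0,"tz": 0.015,"ax": 0,"ay": 0,"az": 0,"jaw": 0.04},
    {"tx": 0,"ty": 0,"tz": 0.015,"ax": 0,"ay": 0,"az": 0,"jaw": 0.04},
    {"tx": 0,"ty": 0,"tz": 0.007,"ax": 0,"ay": 0,"az": 0,"jaw": 0.04},
    {"tx": 0,"ty": 0,"tz": 0,"ax": 0,"ay": 0,"az": 0,"jaw": 0.04},
    {"tx": 0,"ty": 0,"tz": 0,"ax": 0,"ay": 0,"az": 0,"jaw": 0.04},
  ],
)

```text
t: 9.47
tcp_pos: [0.6405, 0.0922, 0.0917]
ee_rot: [-179.9, -0.0, -91.0]
force: [-0.9, 0.4, -2.9]
width: 0.611
```

Request:
jog_arm(
  targets=[
    {"tx": 0,"ty": 0,"tz": 0.002,"ax": 0,"ay": 0,"az": 0,"jaw": 0.04},
    {"tx": 0,"ty": 0,"tz": 0.002,"ax": 0,"ay": 0,"az": 0,"jaw": 0.04},
    {"tx": 0,"ty": 0,"tz": 0,"ax": 0,"ay": 0,"az": 0,"jaw": 0.04},
    {"tx": 0,"ty": 0,"tz": 0,"ax": 0,"ay": 0,"az": 0,"jaw": 0.04},
  ],
)

```text
t: 9.8
tcp_pos: [0.6415, 0.0922, 0.0893]
ee_rot: [-179.7, -0.0, -90.9]
force: [-0.1, 0.2, -3.4]
width: 0.611
```

Request:
jog_arm(
  targets=[
    {"tx": 0,"ty": 0,"tz": 0.001,"ax": 0,"ay": 0,"az": 0,"jaw": 0.04},
    {"tx": 0,"ty": 0,"tz": 0.001,"ax": 0,"ay": 0,"az": 0,"jaw": 0.04},
    {"tx": 0,"ty": 0,"tz": 0,"ax": 0,"ay": 0,"az": 0,"jaw": 0.04},
  ],
)

```text
t: 10.05
tcp_pos: [0.6413, 0.0922, 0.0869]
ee_rot: [-179.8, -0.0, -91.0]
force: [-0.3, -0.5, -3.8]
width: 0.612
```

Request:
jog_arm(
  targets=[
    {"tx": 0,"ty": 0.001,"tz": 0.001,"ax": 0,"ay": 0,"az": 0,"jaw": 0.04},
    {"tx": 0,"ty": 0,"tz": 0.001,"ax": 0,"ay": 0,"az": 0,"jaw": 0.04},
    {"tx": 0,"ty": 0,"tz": 0.001,"ax": 0,"ay": 0,"az": 0,"jaw": 0.04},
    {"tx": 0,"ty": 0,"tz": 0,"ax": 0,"ay": 0,"az": 0,"jaw": 0.04},
  ],
)

```text
t: 10.38
tcp_pos: [0.6403, 0.0923, 0.0851]
ee_rot: [-179.8, -0.0, -90.9]
force: [-4.8, 0.2, 5.1]
width: 0.609
```

Request:
jog_arm(
  targets=[
    {"tx": 0,"ty": 0,"tz": -0.0005,"ax": 0,"ay": 0,"az": 0,"jaw": 0.07},
    {"tx": 0,"ty": 0,"tz": 0,"ax": 0,"ay": 0,"az": 0,"jaw": 0.075},
    {"tx": 0,"ty": 0,"tz": 0,"ax": 0,"ay": 0,"az": 0,"jaw": 0.075},
  ],
)

```text
t: 10.63
tcp_pos: [0.6409, 0.0922, 0.085]
ee_rot: [-179.7, -0.0, -90.9]
force: [-0.1, 0.6, 0.2]
width: 0.88
```

Request:
jog_arm(
  targets=[
    {"tx": 0,"ty": 0,"tz": -0.015,"ax": 0,"ay": 0,"az": 0,"jaw": 0.075},
    {"tx": 0,"ty": 0,"tz": -0.035,"ax": 0,"ay": 0,"az": 0,"jaw": 0.075},
    {"tx": 0,"ty": 0,"tz": -0.04,"ax": 0,"ay": 0,"az": 0,"jaw": 0.075},
    {"tx": 0,"ty": 0,"tz": -0.02,"ax": 0,"ay": 0,"az": 0,"jaw": 0.075},
    {"tx": 0,"ty": 0,"tz": 0,"ax": 0,"ay": 0,"az": 0,"jaw": 0.075},
  ],
)

```text
t: 11.05
tcp_pos: [0.6437, 0.0923, 0.2032]
ee_rot: [-179.0, -0.1, -90.9]
force: [1.1, -0.7, 1.1]
width: 0.879
```

```bash
python3 go.py .6451 .2562 .19 -93.3
```

```text
t 11.05 tcp [0.6437 0.0923 0.2032] rot [-178.9926   -0.0505  -90.9413] w 0.075 F [ 1.1089 -0.7089  1.0737]
az 2.36  then tx -0.1637 ty 0.0080 tz 0.0132
tilt corr rotvec [-1.0083 -0.0297  2.3591]
```

Request:
jog_arm(
  targets=[
    {"tx": -0.02,"ty": 0,"tz": 0,"ax": 0,"ay": 0,"az": 2.3,"jaw": 0.075},
    {"tx": -0.04,"ty": 0.001,"tz": 0,"ax": 0,"ay": 0,"az": 0,"jaw": 0.075},
    {"tx": -0.041,"ty": 0.001,"tz": 0,"ax": 0,"ay": 0,"az": 0,"jaw": 0.075},
    {"tx": -0.041,"ty": 0.001,"tz": 0,"ax": 0,"ay": 0,"az": 0,"jaw": 0.075},
    {"tx": -0.022,"ty": 0.001,"tz": 0,"ax": 0,"ay": 0,"az": 0,"jaw": 0.075},
  ],
)

```text
t: 11.47
tcp_pos: [0.6437, 0.2605, 0.195]
ee_rot: [-179.8, 0.1, -93.1]
force: [0.1, 0.6, 0.1]
width: 0.879
```

Request:
jog_arm(
  targets=[
    {"tx": 0,"ty": 0,"tz": 0,"ax": 0,"ay": 0,"az": 0,"jaw": 0.075},
    {"tx": 0,"ty": 0,"tz": 0,"ax": 0,"ay": 0,"az": 0,"jaw": 0.075},
    {"tx": 0,"ty": 0,"tz": 0,"ax": 0,"ay": 0,"az": 0,"jaw": 0.075},
  ],
)

```text
t: 11.72
tcp_pos: [0.6444, 0.2556, 0.1945]
ee_rot: [-179.8, -0.1, -93.3]
force: [0.2, -0.1, 0.4]
width: 0.878
```

```bash
python3 go.py .6451 .2562 .09 -93.3
python3 - <<'E'
from h import *
q,_=capture("side")
p,d=capture("top");np.savez("t7.npz",p=p,d=d)
cv2.imwrite("pics/v7.png",np.hstack([cv2.resize(p[140:260,170:330,::-1],(400,300)),cv2.resize(q[160:340,120:360,::-1],(400,300))]))
H,S,V=[a.astype(int) for a in cv2.split(cv2.cvtColor(p,cv2.COLOR_RGB2HSV))];W=cloud("top",d)[...,2]
m=np.zeros((480,640),bool);m[160:230,258:302]=1
print("blk",rect("top",m&(W>.019)&(V>100),.028))
ys,xs=np.nonzero(m&(S>90)&(H<25)&(V>100));P=ray("top",np.c_[xs,ys],.037)[:,:2]*1000;print("discs",P.mean(0),len(P))
print("nest",rect("top",m&(V>100),.010), "ztop",np.percentile(W[m&(W>.03)],[10,50,90]))
E
```

```text
t 11.72 tcp [0.6444 0.2556 0.1945] rot [-179.7786   -0.0596  -93.2641] w 0.075 F [ 0.1983 -0.084   0.3621]
az 0.04  then tx -0.0007 ty -0.0006 tz 0.1045
tilt corr rotvec [-0.2215 -0.0596  0.036 ]
blk (637.5, 96.3, 80.5, 54.5, -1.2, 116)
discs [638.81    94.2808] 141
nest (639.6, 92.0, 107.3, 80.7, -1.0, 158) ztop [0.031  0.0373 0.0402]
```

View pics/v7.png

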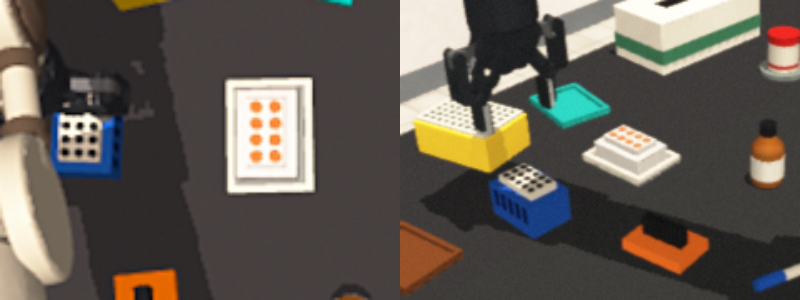

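The block is fully home: its top is at 37 mm and its discs are centred at (0.639, 0.094). Down onto the rack now.

Request:
jog_arm(
  targets=[
    {"tx": -0.0005,"ty": -0.0005,"tz": 0.03,"ax": -0.1,"ay": 0,"az": 0,"jaw": 0.075},
    {"tx": 0,"ty": 0,"tz": 0.04,"ax": 0,"ay": 0,"az": 0,"jaw": 0.075},
    {"tx": 0,"ty": 0,"tz": 0.025,"ax": 0,"ay": 0,"az": 0,"jaw": 0.075},
    {"tx": 0,"ty": 0,"tz": 0.009,"ax": 0,"ay": 0,"az": 0,"jaw": 0.075},
    {"tx": 0,"ty": 0,"tz": 0,"ax": 0,"ay": 0,"az": 0,"jaw": 0.075},
  ],
  newtons=40,
)

```text
t: 12.23
tcp_pos: [0.6434, 0.2551, 0.0871]
ee_rot: [179.8, -0.1, -93.3]
force: [-0.5, 0.8, 0.2]
width: 0.879
```

Request:
jog_arm(
  targets=[
    {"tx": 0,"ty": 0,"tz": 0,"ax": 0,"ay": 0,"az": 0,"jaw": 0.075},
    {"tx": 0,"ty": 0,"tz": 0,"ax": 0,"ay": 0,"az": 0,"jaw": 0.045},
    {"tx": 0,"ty": 0,"tz": 0,"ax": 0,"ay": 0,"az": 0,"jaw": 0.04},
    {"tx": 0,"ty": 0,"tz": 0,"ax": 0,"ay": 0,"az": 0,"jaw": 0.04},
    {"tx": 0,"ty": 0,"tz": 0,"ax": 0,"ay": 0,"az": 0,"jaw": 0.04},
  ],
)

```text
t: 12.65
tcp_pos: [0.6473, 0.2568, 0.0939]
ee_rot: [-179.6, 0.0, -93.3]
force: [-0.6, -1.7, 6.0]
width: 0.625
```

Request:
jog_arm(
  targets=[
    {"tx": 0,"ty": 0,"tz": 0,"ax": 0,"ay": 0,"az": 0,"jaw": 0.04},
  ],
)

```text
t: 12.73
tcp_pos: [0.6473, 0.2569, 0.0939]
ee_rot: [-179.6, 0.0, -93.2]
force: [0.5, -1.6, 5.7]
width: 0.627
```

Request:
jog_arm(
  targets=[
    {"tx": 0,"ty": 0,"tz": -0.01,"ax": 0,"ay": 0,"az": 0,"jaw": 0.04},
    {"tx": 0,"ty": 0,"tz": -0.03,"ax": 0,"ay": 0,"az": 0,"jaw": 0.04},
    {"tx": 0,"ty": 0,"tz": -0.035,"ax": 0,"ay": 0,"az": 0,"jaw": 0.04},
    {"tx": 0,"ty": 0,"tz": -0.02,"ax": 0,"ay": 0,"az": 0,"jaw": 0.04},
    {"tx": 0,"ty": 0,"tz": 0,"ax": 0,"ay": 0,"az": 0,"jaw": 0.04},
  ],
)

```text
t: 13.15
tcp_pos: [0.648, 0.2577, 0.1933]
ee_rot: [-179.2, 0.2, -93.2]
force: [0.6, 0.2, -0.6]
width: 0.621
```

Request:
jog_arm(
  targets=[
    {"tx": 0,"ty": 0,"tz": 0,"ax": 0,"ay": 0,"az": 0,"jaw": 0.04},
    {"tx": 0,"ty": 0,"tz": 0,"ax": 0,"ay": 0,"az": 0,"jaw": 0.04},
  ],
)

```text
t: 13.32
tcp_pos: [0.6439, 0.2567, 0.1838]
ee_rot: [180.0, -0.1, -93.2]
force: [-0.9, -0.2, -2.7]
width: 0.624
```

```bash
python3 go.py .6408 .0938 .19 -91
python3 - <<'E'
from h import *
q,_=capture("side")
cv2.imwrite("pics/v8.png",cv2.resize(q[130:330,100:300,::-1],(500,500)))
E
```

```text
t 13.32 tcp [0.6439 0.2567 0.1838] rot [179.9641  -0.0617 -93.2449] w 0.053 F [-0.8662 -0.2099 -2.6861]
az -2.24  then tx 0.1629 ty 0.0003 tz -0.0062
tilt corr rotvec [ 0.0371 -0.061  -2.2449]
```

View pics/v8.png

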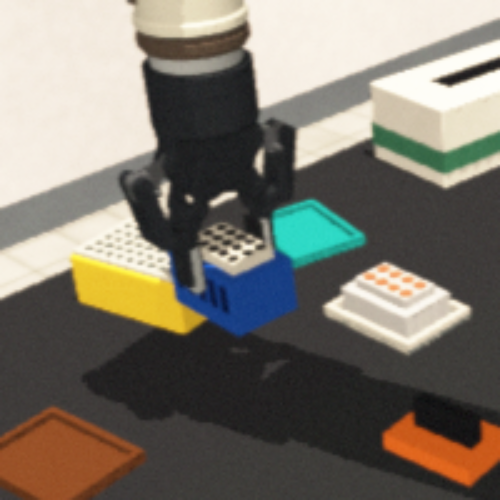

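Request:
jog_arm(
  targets=[
    {"tx": 0.01,"ty": 0,"tz": -0.006,"ax": 0,"ay": 0,"az": -2.2,"jaw": 0.04},
    {"tx": 0.035,"ty": 0,"tz": 0,"ax": 0,"ay": 0,"az": 0,"jaw": 0.04},
    {"tx": 0.04,"ty": 0,"tz": 0,"ax": 0,"ay": 0,"az": 0,"jaw": 0.04},
    {"tx": 0.04,"ty": 0,"tz": 0,"ax": 0,"ay": 0,"az": 0,"jaw": 0.04},
    {"tx": 0.028,"ty": 0,"tz": 0,"ax": 0,"ay": 0,"az": 0,"jaw": 0.04},
  ],
)

```text
t: 13.78
tcp_pos: [0.6403, 0.1009, 0.1889]
ee_rot: [179.9, -0.1, -91.1]
force: [0.4, -0.1, -2.1]
width: 0.62
```

Request:
jog_arm(
  targets=[
    {"tx": 0.01,"ty": 0,"tz": 0,"ax": 0,"ay": 0,"az": 0,"jaw": 0.04},
    {"tx": 0,"ty": 0,"tz": 0.015,"ax": 0,"ay": 0,"az": 0,"jaw": 0.04},
    {"tx": 0,"ty": 0,"tz": 0.005,"ax": 0,"ay": 0,"az": 0,"jaw": 0.04},
    {"tx": 0,"ty": 0,"tz": 0,"ax": 0,"ay": 0,"az": 0,"jaw": 0.04},
    {"tx": 0,"ty": 0,"tz": 0,"ax": 0,"ay": 0,"az": 0,"jaw": 0.04},
  ],
)

```text
t: 14.2
tcp_pos: [0.6407, 0.0947, 0.1699]
ee_rot: [179.9, -0.0, -91.0]
force: [0.5, 0.4, -2.6]
width: 0.62
```

```bash
python3 go.py .6408 .0938 .123 -91
python3 - <<'E'
from h import *
q,_=capture("side");p,d=capture("top")
cv2.imwrite("pics/v9.png",np.hstack([cv2.resize(p[140:240,230:330,::-1],(400,400)),cv2.resize(q[150:300,180:330,::-1],(400,400))]))
E
```

```text
t 14.20 tcp [0.6407 0.0947 0.1699] rot [179.9419  -0.008  -90.9961] w 0.053 F [ 0.5306  0.3968 -2.609 ]
az 0.00  then tx 0.0009 ty -0.0001 tz 0.0469
tilt corr rotvec [ 0.0581 -0.008   0.0039]
```

View pics/v9.png

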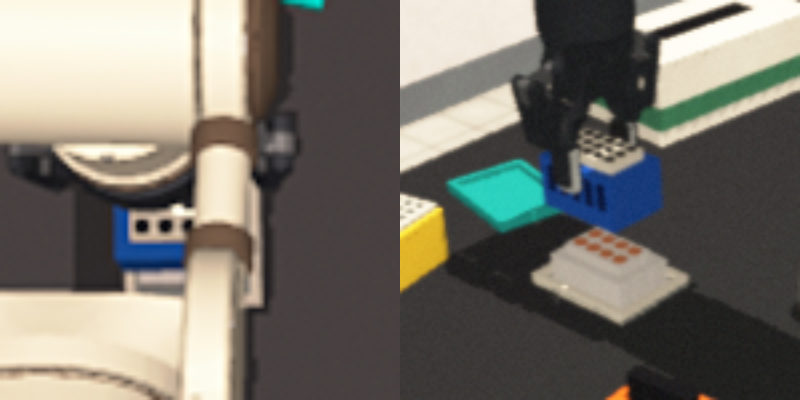

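Run:
```python
from h import *
f=lambda n,X,o,s:(proj(n,X)-o)*s
dy=.0005
for nm,X in dict(coreF=(.6078,.11,.129),bodyFtop=(.5988,.115,.12),bodyFbot=(.5988,.115,.076),Ltop=(.61,.1217,.12)).items(): print(nm,f("top",X,np.array([230,140]),4))
for nm,X in dict(FL=(.5982,.1217,.12),FLb=(.5982,.1217,.076)).items(): print(nm,f("side",X,np.array([180,150]),400/150))
p=cv2.imread("pics/v9.png");cv2.imwrite("pics/v9c.png",cv2.resize(p[180:320,80:280],(800,560),interpolation=cv2.INTER_CUBIC))
```

```text
coreF [137.634  239.4394]
bodyFtop [130.1336 259.5355]
bodyFbot [139.1783 270.937 ]
Ltop [116.816  238.4103]
FL [209.4957 183.0031]
FLb [212.9363 233.6362]
```

View pics/v9c.png

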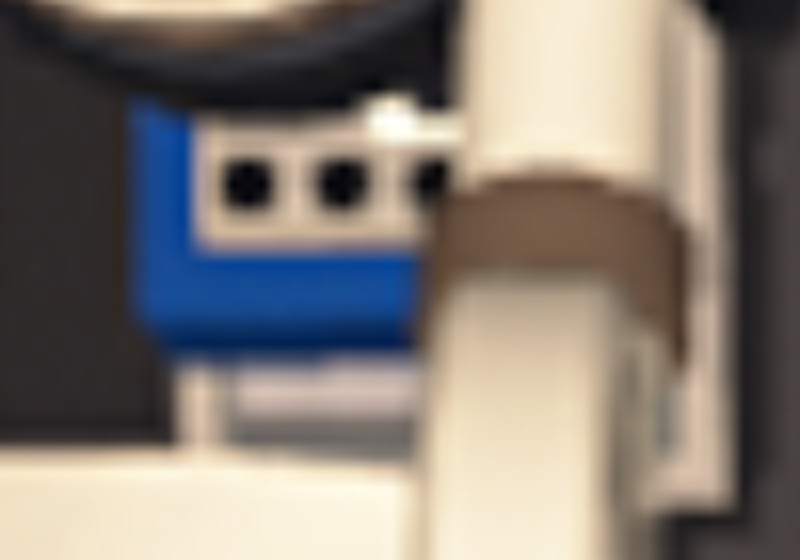

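The rack is aligned within about 1.5 mm. Lowering onto the block.

Request:
jog_arm(
  targets=[
    {"tx": 0.001,"ty": 0,"tz": 0.015,"ax": 0,"ay": 0,"az": 0,"jaw": 0.04},
    {"tx": 0,"ty": 0,"tz": 0.015,"ax": 0,"ay": 0,"az": 0,"jaw": 0.04},
    {"tx": 0,"ty": 0,"tz": 0.007,"ax": 0,"ay": 0,"az": 0,"jaw": 0.04},
    {"tx": 0,"ty": 0,"tz": 0,"ax": 0,"ay": 0,"az": 0,"jaw": 0.04},
    {"tx": 0,"ty": 0,"tz": 0,"ax": 0,"ay": 0,"az": 0,"jaw": 0.04},
  ],
)

```text
t: 14.72
tcp_pos: [0.6417, 0.0931, 0.1347]
ee_rot: [-179.9, -0.0, -91.0]
force: [-0.6, -0.3, -1.9]
width: 0.623
```

Request:
jog_arm(
  targets=[
    {"tx": 0,"ty": 0,"tz": 0.002,"ax": 0,"ay": 0,"az": 0,"jaw": 0.04},
    {"tx": 0,"ty": 0,"tz": 0.002,"ax": 0,"ay": 0,"az": 0,"jaw": 0.04},
    {"tx": 0,"ty": 0,"tz": 0.001,"ax": 0,"ay": 0,"az": 0,"jaw": 0.04},
    {"tx": 0,"ty": 0,"tz": 0,"ax": 0,"ay": 0,"az": 0,"jaw": 0.04},
  ],
)

```text
t: 15.05
tcp_pos: [0.6418, 0.0928, 0.1297]
ee_rot: [-179.9, -0.0, -91.0]
force: [-0.0, -0.3, -2.8]
width: 0.622
```

Request:
jog_arm(
  targets=[
    {"tx": 0,"ty": 0,"tz": 0.001,"ax": 0,"ay": 0,"az": 0,"jaw": 0.04},
    {"tx": 0,"ty": 0,"tz": 0.001,"ax": 0,"ay": 0,"az": 0,"jaw": 0.04},
    {"tx": 0,"ty": 0,"tz": 0,"ax": 0,"ay": 0,"az": 0,"jaw": 0.04},
  ],
)

```text
t: 15.3
tcp_pos: [0.6417, 0.0928, 0.1274]
ee_rot: [-179.9, -0.0, -91.1]
force: [-0.4, -0.2, -2.5]
width: 0.624
```

Request:
jog_arm(
  targets=[
    {"tx": 0,"ty": 0,"tz": 0.002,"ax": 0,"ay": 0,"az": 0,"jaw": 0.04},
    {"tx": 0,"ty": 0,"tz": 0.001,"ax": 0,"ay": 0,"az": 0,"jaw": 0.04},
    {"tx": 0,"ty": 0,"tz": 0.001,"ax": 0,"ay": 0,"az": 0,"jaw": 0.04},
    {"tx": 0,"ty": 0,"tz": 0,"ax": 0,"ay": 0,"az": 0,"jaw": 0.04},
  ],
)

```text
t: 15.63
tcp_pos: [0.6416, 0.0928, 0.1231]
ee_rot: [-179.9, -0.0, -91.1]
force: [-0.8, -0.3, -2.8]
width: 0.622
```

Request:
jog_arm(
  targets=[
    {"tx": 0,"ty": 0,"tz": 0.001,"ax": 0,"ay": 0,"az": 0,"jaw": 0.04},
    {"tx": 0,"ty": 0,"tz": 0,"ax": 0,"ay": 0,"az": 0,"jaw": 0.04},
  ],
)

```text
t: 15.8
tcp_pos: [0.6419, 0.0928, 0.123]
ee_rot: [-179.9, -0.0, -91.0]
force: [-2.1, 0.7, 1.9]
width: 0.623
```

Contact came at the home height of 0.123. I'll press slightly, then release.

Request:
jog_arm(
  targets=[
    {"tx": 0,"ty": 0,"tz": 0.0005,"ax": 0,"ay": 0,"az": 0,"jaw": 0.04},
    {"tx": 0,"ty": 0,"tz": 0,"ax": 0,"ay": 0,"az": 0,"jaw": 0.04},
    {"tx": 0,"ty": 0,"tz": -0.0005,"ax": 0,"ay": 0,"az": 0,"jaw": 0.07},
    {"tx": 0,"ty": 0,"tz": 0,"ax": 0,"ay": 0,"az": 0,"jaw": 0.075},
    {"tx": 0,"ty": 0,"tz": 0,"ax": 0,"ay": 0,"az": 0,"jaw": 0.075},
  ],
)

```text
t: 16.22
tcp_pos: [0.6421, 0.0928, 0.1227]
ee_rot: [-179.8, -0.0, -91.1]
force: [-1.1, -0.2, 0.2]
width: 0.879
```

Request:
jog_arm(
  targets=[
    {"tx": 0,"ty": 0,"tz": -0.015,"ax": 0,"ay": 0,"az": 0,"jaw": 0.075},
    {"tx": 0,"ty": 0,"tz": -0.03,"ax": 0,"ay": 0,"az": 0,"jaw": 0.075},
    {"tx": 0,"ty": 0,"tz": -0.035,"ax": 0,"ay": 0,"az": 0,"jaw": 0.075},
    {"tx": 0,"ty": 0,"tz": -0.02,"ax": 0,"ay": 0,"az": 0,"jaw": 0.06},
    {"tx": 0,"ty": 0,"tz": 0,"ax": 0,"ay": 0,"az": 0,"jaw": 0.045},
  ],
)

```text
t: 16.63
tcp_pos: [0.6448, 0.0928, 0.2307]
ee_rot: [-179.1, -0.0, -91.0]
force: [1.1, 1.2, 0.7]
width: 0.609
```

```bash
python3 go.py .4754 .2055 .19 -85.4
```

```text
t 16.63 tcp [0.6448 0.0928 0.2307] rot [-179.1465   -0.0427  -91.0446] w 0.052 F [1.0523 1.2392 0.7162]
az -5.64  then tx -0.1259 ty 0.1598 tz 0.0407
tilt corr rotvec [-0.8507 -0.0847 -5.6442]
```

Request:
jog_arm(
  targets=[
    {"tx": 0,"ty": 0,"tz": 0,"ax": 0,"ay": 0,"az": -5.6,"jaw": 0.04},
    {"tx": -0.025,"ty": 0.031,"tz": 0,"ax": 0,"ay": 0,"az": 0,"jaw": 0.04},
    {"tx": -0.025,"ty": 0.031,"tz": 0,"ax": 0,"ay": 0,"az": 0,"jaw": 0.04},
    {"tx": -0.025,"ty": 0.032,"tz": 0.005,"ax": 0,"ay": 0,"az": 0,"jaw": 0.04},
    {"tx": -0.025,"ty": 0.032,"tz": 0.01,"ax": 0,"ay": 0,"az": 0,"jaw": 0.04},
  ],
)

```text
t: 17.05
tcp_pos: [0.5074, 0.1831, 0.2083]
ee_rot: [-179.7, -0.0, -85.5]
force: [-0.3, 1.0, 1.4]
width: 0.47
```

Request:
jog_arm(
  targets=[
    {"tx": -0.025,"ty": 0.031,"tz": 0.01,"ax": 0,"ay": 0,"az": 0,"jaw": 0.04},
    {"tx": 0,"ty": 0,"tz": 0.03,"ax": 0,"ay": 0,"az": 0,"jaw": 0.04},
    {"tx": 0,"ty": 0,"tz": 0.015,"ax": 0,"ay": 0,"az": 0,"jaw": 0.04},
    {"tx": 0,"ty": 0,"tz": 0,"ax": 0,"ay": 0,"az": 0,"jaw": 0.04},
    {"tx": 0,"ty": 0,"tz": 0,"ax": 0,"ay": 0,"az": 0,"jaw": 0.04},
  ],
)

```text
t: 17.47
tcp_pos: [0.475, 0.2048, 0.1519]
ee_rot: [-180.0, -0.1, -85.4]
force: [0.8, 0.4, 1.0]
width: 0.468
```

```bash
python3 go.py .4754 .2055 .092 -85.4
python3 - <<'E'
from h import *
q,_=capture("side");p,d=capture("top")
cv2.imwrite("pics/v10.png",np.hstack([cv2.resize(p[140:300,190:350,::-1],(400,400)),cv2.resize(q[180:340,180:340,::-1],(400,400))]))
H,S,V=[a.astype(int) for a in cv2.split(cv2.cvtColor(p,cv2.COLOR_RGB2HSV))];W=cloud("top",d)[...,2]
m=np.zeros((480,640),bool);m[150:235,250:320]=1
k=m&(W>.073);print("rack core",rect("top",k,.082),np.percentile(W[k],[10,50,90]))
k=m&(W>.06)&(W<.079);print("body z",np.percentile(W[k],[10,50,90]))
print("body+core",rect("top",m&(W>.06),.073))
ys,xs=np.nonzero(m&(S<70)&(V>140)&(W>.06));P=ray("top",np.c_[xs,ys],.082)[:,:2]*1000;print("white",P.mean(0),cv2.minAreaRect(P.astype(np.float32)))
E
```

```text
t 17.47 tcp [0.475  0.2048 0.1519] rot [-179.9644   -0.0506  -85.4447] w 0.040 F [0.8371 0.4446 0.9515]
az -0.04  then tx -0.0007 ty -0.0005 tz 0.0599
tilt corr rotvec [-0.0356 -0.0506 -0.0447]
rack core (637.2, 92.8, 76.7, 53.9, -1.0, 184) [0.0738 0.0816 0.085 ]
body z [0.0707 0.0734 0.0759]
body+core (637.7, 93.5, 79.6, 54.4, -1.0, 120)
white [638.5739  95.7693] ((631.5748901367188, 94.0280532836914), (94.53356170654297, 68.60447692871094), 15.075422286987305)
```

View pics/v10.png

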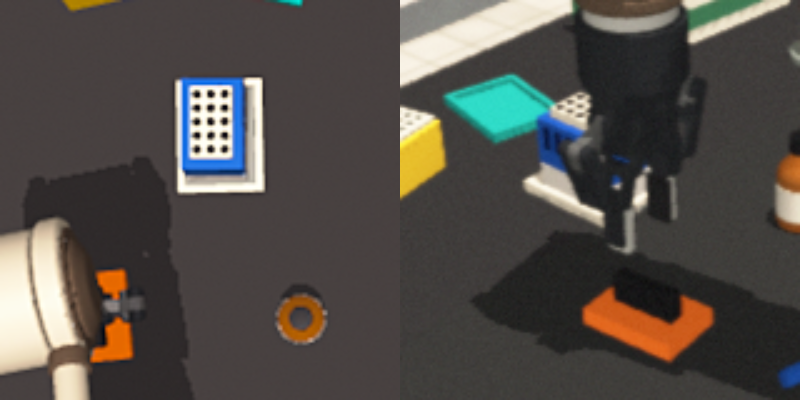

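The rack is home: body top 73 mm, core top 82 mm, centred at (0.638, 0.0936), square. Now the cover, gripping by its handle.

Request:
jog_arm(
  targets=[
    {"tx": -0.0005,"ty": 0,"tz": 0.02,"ax": 0,"ay": 0,"az": 0,"jaw": 0.04},
    {"tx": 0,"ty": 0,"tz": 0.02,"ax": 0,"ay": 0,"az": 0,"jaw": 0.04},
    {"tx": 0,"ty": 0,"tz": 0.01,"ax": 0,"ay": 0,"az": 0,"jaw": 0.04},
    {"tx": 0,"ty": 0,"tz": 0.004,"ax": 0,"ay": 0,"az": 0,"jaw": 0.04},
    {"tx": 0,"ty": 0,"tz": 0,"ax": 0,"ay": 0,"az": 0,"jaw": 0.04},
  ],
  newtons=40,
)

```text
t: 17.98
tcp_pos: [0.4756, 0.2052, 0.098]
ee_rot: [-179.9, -0.0, -85.5]
force: [0.4, -0.8, 0.7]
width: 0.465
```

Request:
jog_arm(
  targets=[
    {"tx": 0,"ty": 0,"tz": 0,"ax": 0,"ay": 0,"az": 0,"jaw": 0.04},
    {"tx": 0,"ty": 0,"tz": 0,"ax": 0,"ay": 0,"az": 0,"jaw": 0.04},
  ],
)

```text
t: 18.15
tcp_pos: [0.4765, 0.2055, 0.0994]
ee_rot: [-179.7, -0.0, -85.5]
force: [-0.2, 0.3, 1.1]
width: 0.466
```

```bash
python3 go.py .4754 .2055 .092 -85.4
```

```text
t 18.15 tcp [0.4765 0.2055 0.0994] rot [-179.7405   -0.0276  -85.4549] w 0.040 F [-0.243   0.3247  1.1095]
az -0.05  then tx -0.0001 ty 0.0011 tz 0.0074
tilt corr rotvec [-0.2594 -0.0278 -0.0548]
```

Request:
jog_arm(
  targets=[
    {"tx": 0,"ty": 0.001,"tz": 0.005,"ax": -0.2,"ay": 0,"az": 0,"jaw": 0.04},
    {"tx": 0,"ty": 0,"tz": 0.001,"ax": 0,"ay": 0,"az": 0,"jaw": 0.01},
    {"tx": 0,"ty": 0,"tz": 0,"ax": 0,"ay": 0,"az": 0,"jaw": 0.002},
    {"tx": 0,"ty": 0,"tz": 0,"ax": 0,"ay": 0,"az": 0,"jaw": 0.002},
    {"tx": 0,"ty": 0,"tz": 0,"ax": 0,"ay": 0,"az": 0,"jaw": 0.002},
  ],
)

```text
t: 18.57
tcp_pos: [0.4745, 0.2053, 0.0921]
ee_rot: [179.9, -0.0, -85.4]
force: [0.1, 0.6, 0.4]
width: 0.158
```

Request:
jog_arm(
  targets=[
    {"tx": 0,"ty": 0,"tz": 0,"ax": 0,"ay": 0,"az": 0,"jaw": 0.002},
    {"tx": 0,"ty": 0,"tz": 0,"ax": 0,"ay": 0,"az": 0,"jaw": 0.002},
  ],
)

```text
t: 18.73
tcp_pos: [0.4745, 0.2053, 0.0921]
ee_rot: [179.9, -0.0, -85.5]
force: [-0.3, -0.1, 0.3]
width: 0.154
```

Request:
jog_arm(
  targets=[
    {"tx": 0,"ty": 0,"tz": -0.01,"ax": 0,"ay": 0,"az": 0,"jaw": 0.002},
    {"tx": 0,"ty": 0,"tz": -0.03,"ax": 0,"ay": 0,"az": 0,"jaw": 0.002},
    {"tx": 0,"ty": 0,"tz": -0.035,"ax": 0,"ay": 0,"az": 0,"jaw": 0.002},
    {"tx": 0,"ty": 0,"tz": -0.035,"ax": 0,"ay": 0,"az": 0,"jaw": 0.002},
    {"tx": 0,"ty": 0,"tz": -0.02,"ax": 0,"ay": 0,"az": 0,"jaw": 0.002},
  ],
)

```text
t: 19.15
tcp_pos: [0.476, 0.2057, 0.227]
ee_rot: [-179.7, -0.0, -85.4]
force: [0.1, -0.2, -0.1]
width: 0.153
```

Request:
jog_arm(
  targets=[
    {"tx": 0,"ty": 0,"tz": 0,"ax": 0,"ay": 0,"az": 0,"jaw": 0.002},
    {"tx": 0,"ty": 0,"tz": 0,"ax": 0,"ay": 0,"az": 0,"jaw": 0.002},
    {"tx": 0,"ty": 0,"tz": 0,"ax": 0,"ay": 0,"az": 0,"jaw": 0.002},
  ],
)

```text
t: 19.4
tcp_pos: [0.4739, 0.2052, 0.2213]
ee_rot: [179.8, -0.1, -85.4]
force: [0.1, -0.2, -1.1]
width: 0.15
```

```bash
python3 go.py .6375 .0936 .22 -91
python3 - <<'E'
from h import *
q,_=capture("side");p,d=capture("top")
cv2.imwrite("pics/v11.png",np.hstack([cv2.resize(p[180:320,170:310,::-1],(400,400)),cv2.resize(q[160:340,180:360,::-1],(400,400))]))
E
```

```text
t 19.40 tcp [0.4739 0.2052 0.2213] rot [179.8221  -0.0502 -85.4499] w 0.013 F [ 0.087  -0.2451 -1.0627]
az 5.55  then tx 0.1088 ty -0.1655 tz 0.0013
tilt corr rotvec [ 0.1754 -0.0588  5.55  ]
```

View pics/v11.png

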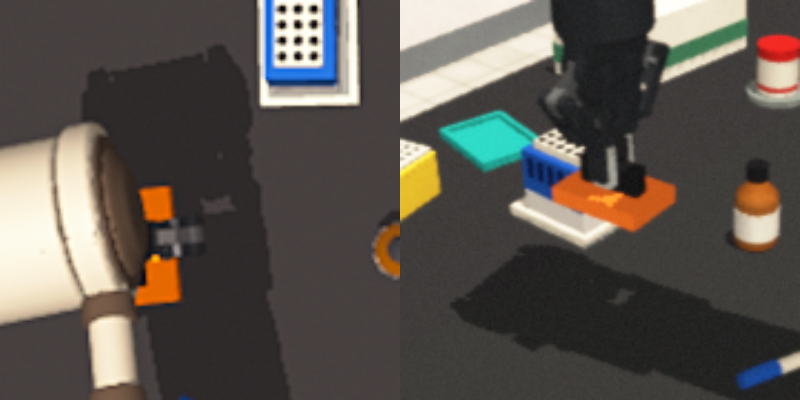

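Request:
jog_arm(
  targets=[
    {"tx": 0,"ty": 0,"tz": 0,"ax": 0,"ay": 0,"az": 5.5,"jaw": 0.002},
    {"tx": 0.012,"ty": -0.018,"tz": 0,"ax": 0,"ay": 0,"az": 0,"jaw": 0.002},
    {"tx": 0.02,"ty": -0.03,"tz": 0,"ax": 0,"ay": 0,"az": 0,"jaw": 0.002},
    {"tx": 0.02,"ty": -0.031,"tz": 0,"ax": 0,"ay": 0,"az": 0,"jaw": 0.002},
    {"tx": 0.02,"ty": -0.031,"tz": 0,"ax": 0,"ay": 0,"az": 0,"jaw": 0.002},
  ],
)

```text
t: 19.92
tcp_pos: [0.5836, 0.1308, 0.2202]
ee_rot: [179.7, -0.0, -90.9]
force: [-0.0, 0.3, -1.8]
width: 0.148
```

Request:
jog_arm(
  targets=[
    {"tx": 0.018,"ty": -0.028,"tz": 0,"ax": 0,"ay": 0,"az": 0,"jaw": 0.002},
    {"tx": 0.012,"ty": -0.018,"tz": 0,"ax": 0,"ay": 0,"az": 0,"jaw": 0.002},
    {"tx": 0.006,"ty": -0.009,"tz": 0,"ax": 0,"ay": 0,"az": 0,"jaw": 0.002},
    {"tx": 0,"ty": 0,"tz": 0,"ax": 0,"ay": 0,"az": 0,"jaw": 0.002},
    {"tx": 0,"ty": 0,"tz": 0,"ax": 0,"ay": 0,"az": 0,"jaw": 0.002},
  ],
)

```text
t: 20.33
tcp_pos: [0.6371, 0.0945, 0.2202]
ee_rot: [179.7, -0.0, -91.0]
force: [-0.5, 0.2, -1.1]
width: 0.15
```

```bash
python3 go.py .637 .0936 .19 -91
python3 - <<'E'
from h import *
q,_=capture("side");p,d=capture("top")
cv2.imwrite("pics/v12.png",np.hstack([cv2.resize(p[140:240,230:330,::-1],(400,400)),cv2.resize(q[150:300,180:330,::-1],(400,400))]))
s=get_state();z=s["tcp_pos"][2]-.0921
for nm,X in dict(FL=(.5975,.1213,z+.014),FLrack=(.5977,.1213,.073)).items(): print(nm,(proj("top",X)-[230,140])*4,(proj("side",X)-[180,150])*400/150)
E
```

```text
t 20.33 tcp [0.6371 0.0945 0.2202] rot [179.7357  -0.0262 -90.9883] w 0.013 F [-0.5456  0.2397 -1.1457]
az 0.01  then tx 0.0009 ty 0.0001 tz 0.0302
tilt corr rotvec [ 0.2643 -0.0263  0.0116]
FL [112.6854 256.0732] [208.6991 155.9545]
FLrack [128.1751 273.9829] [213.9916 237.0071]
```

View pics/v12.png

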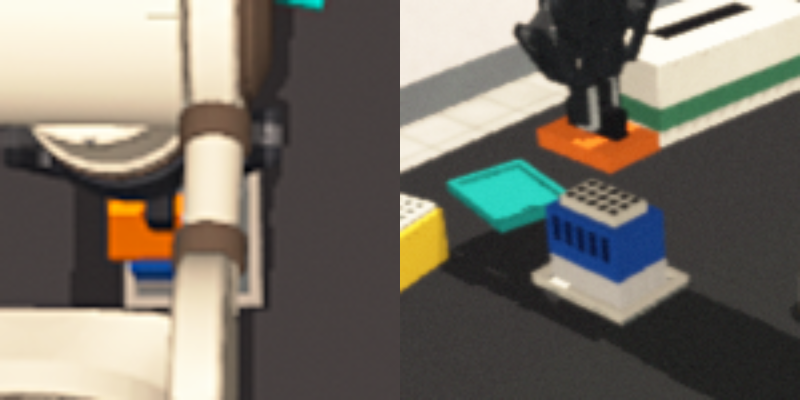

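Request:
jog_arm(
  targets=[
    {"tx": 0.002,"ty": -0.0005,"tz": 0.012,"ax": 0.2,"ay": 0,"az": 0,"jaw": 0.002},
    {"tx": 0,"ty": 0,"tz": 0.014,"ax": 0,"ay": 0,"az": 0,"jaw": 0.002},
    {"tx": 0,"ty": 0,"tz": 0.007,"ax": 0,"ay": 0,"az": 0,"jaw": 0.002},
    {"tx": 0,"ty": 0,"tz": 0,"ax": 0,"ay": 0,"az": 0,"jaw": 0.002},
    {"tx": 0,"ty": 0,"tz": 0,"ax": 0,"ay": 0,"az": 0,"jaw": 0.002},
  ],
)

```text
t: 20.85
tcp_pos: [0.6375, 0.093, 0.188]
ee_rot: [180.0, -0.0, -90.9]
force: [-0.0, -0.2, -0.5]
width: 0.15
```

```bash
python3 go.py .6375 .0926 .178 -91
python3 - <<'E'
from h import *
q,_=capture("side");p,d=capture("top")
cv2.imwrite("pics/v13.png",np.hstack([cv2.resize(p[170:220,245:295,::-1],(400,400),interpolation=cv2.INTER_CUBIC),cv2.resize(q[190:290,210:310,::-1],(400,400),interpolation=cv2.INTER_CUBIC)]))
E
```

```text
t 20.85 tcp [0.6375 0.093  0.188 ] rot [179.9978  -0.0412 -90.9202] w 0.013 F [-0.0407 -0.176  -0.521 ]
az 0.08  then tx 0.0004 ty -0.0000 tz 0.0100
tilt corr rotvec [ 0.0022 -0.0412  0.0798]
```

View pics/v13.png

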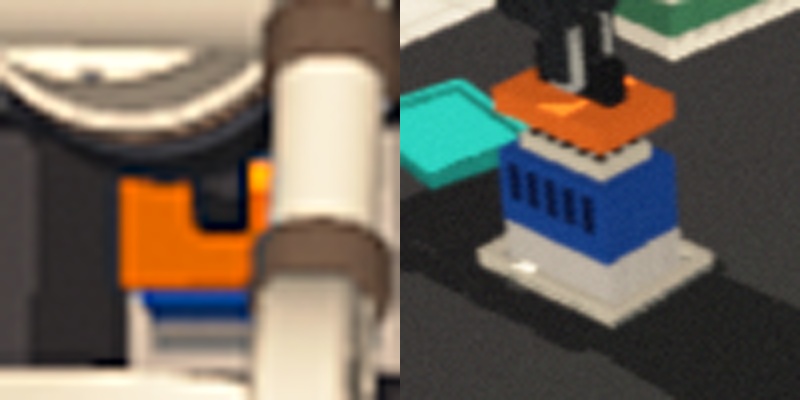

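The cover sits squarely over the rack. Lowering it.

Request:
jog_arm(
  targets=[
    {"tx": 0,"ty": 0,"tz": 0.006,"ax": 0,"ay": 0,"az": 0,"jaw": 0.002},
    {"tx": 0,"ty": 0,"tz": 0.005,"ax": 0,"ay": 0,"az": 0,"jaw": 0.002},
    {"tx": 0,"ty": 0,"tz": 0.003,"ax": 0,"ay": 0,"az": 0,"jaw": 0.002},
    {"tx": 0,"ty": 0,"tz": 0,"ax": 0,"ay": 0,"az": 0,"jaw": 0.002},
    {"tx": 0,"ty": 0,"tz": 0,"ax": 0,"ay": 0,"az": 0,"jaw": 0.002},
  ],
)

```text
t: 21.37
tcp_pos: [0.6382, 0.0926, 0.1746]
ee_rot: [-179.9, -0.0, -91.0]
force: [0.5, 0.6, -1.3]
width: 0.151
```

Request:
jog_arm(
  targets=[
    {"tx": 0,"ty": 0,"tz": 0.002,"ax": 0,"ay": 0,"az": 0,"jaw": 0.002},
    {"tx": 0,"ty": 0,"tz": 0.002,"ax": 0,"ay": 0,"az": 0,"jaw": 0.002},
    {"tx": 0,"ty": 0,"tz": 0.001,"ax": 0,"ay": 0,"az": 0,"jaw": 0.002},
    {"tx": 0,"ty": 0,"tz": 0,"ax": 0,"ay": 0,"az": 0,"jaw": 0.002},
  ],
)

```text
t: 21.7
tcp_pos: [0.6382, 0.0926, 0.1697]
ee_rot: [-179.9, -0.0, -90.9]
force: [0.6, -0.1, -0.9]
width: 0.151
```

Request:
jog_arm(
  targets=[
    {"tx": 0,"ty": 0,"tz": 0.001,"ax": 0,"ay": 0,"az": 0,"jaw": 0.002},
    {"tx": 0,"ty": 0,"tz": 0.001,"ax": 0,"ay": 0,"az": 0,"jaw": 0.002},
    {"tx": 0,"ty": 0,"tz": 0,"ax": 0,"ay": 0,"az": 0,"jaw": 0.002},
  ],
)

```text
t: 21.95
tcp_pos: [0.6383, 0.0926, 0.1678]
ee_rot: [-179.9, -0.0, -90.9]
force: [-0.3, 0.2, -1.6]
width: 0.157
```

Request:
jog_arm(
  targets=[
    {"tx": 0,"ty": 0,"tz": 0.001,"ax": 0,"ay": 0,"az": 0,"jaw": 0.002},
    {"tx": 0,"ty": 0,"tz": 0.001,"ax": 0,"ay": 0,"az": 0,"jaw": 0.002},
    {"tx": 0,"ty": 0,"tz": 0,"ax": 0,"ay": 0,"az": 0,"jaw": 0.002},
  ],
)

```text
t: 22.2
tcp_pos: [0.6385, 0.0926, 0.1663]
ee_rot: [-179.9, -0.0, -90.9]
force: [-0.6, 0.6, -0.3]
width: 0.153
```

Request:
jog_arm(
  targets=[
    {"tx": 0,"ty": 0,"tz": 0.0005,"ax": 0,"ay": 0,"az": 0,"jaw": 0.002},
    {"tx": 0,"ty": 0,"tz": 0,"ax": 0,"ay": 0,"az": 0,"jaw": 0.002},
  ],
)

```text
t: 22.37
tcp_pos: [0.6386, 0.0926, 0.1662]
ee_rot: [-179.8, -0.0, -90.9]
force: [-1.1, -0.3, 2.8]
width: 0.154
```

Request:
jog_arm(
  targets=[
    {"tx": 0,"ty": 0,"tz": 0,"ax": 0,"ay": 0,"az": 0,"jaw": 0.04},
    {"tx": 0,"ty": 0,"tz": 0,"ax": 0,"ay": 0,"az": 0,"jaw": 0.04},
    {"tx": 0,"ty": 0,"tz": 0,"ax": 0,"ay": 0,"az": 0,"jaw": 0.04},
  ],
)

```text
t: 22.62
tcp_pos: [0.6384, 0.0926, 0.1653]
ee_rot: [-179.9, -0.0, -90.9]
force: [0.1, 0.1, -0.0]
width: 0.469
```

Request:
jog_arm(
  targets=[
    {"tx": 0,"ty": 0,"tz": -0.015,"ax": 0,"ay": 0,"az": 0,"jaw": 0.04},
    {"tx": 0,"ty": 0,"tz": -0.03,"ax": 0,"ay": 0,"az": 0,"jaw": 0.04},
    {"tx": 0,"ty": 0,"tz": -0.025,"ax": 0,"ay": 0,"az": 0,"jaw": 0.05},
    {"tx": 0,"ty": 0,"tz": -0.01,"ax": 0,"ay": 0,"az": 0,"jaw": 0.075},
    {"tx": 0,"ty": 0,"tz": 0,"ax": 0,"ay": 0,"az": 0,"jaw": 0.075},
  ],
)

```text
t: 23.03
tcp_pos: [0.6399, 0.0926, 0.249]
ee_rot: [-179.5, -0.1, -90.9]
force: [-0.2, -0.1, 0.7]
width: 0.848
```

```bash
python3 go.py .641 -.2602 .22 -90
```

```text
t 23.03 tcp [0.6399 0.0926 0.249 ] rot [-179.4949   -0.0575  -90.9481] w 0.072 F [-0.2262 -0.132   0.7434]
az -0.95  then tx 0.3528 ty -0.0011 tz 0.0290
tilt corr rotvec [-0.5046 -0.0616 -0.9478]
```

Now to the jar.

Request:
jog_arm(
  targets=[
    {"tx": 0.03,"ty": 0,"tz": 0,"ax": 0,"ay": 0,"az": -0.9,"jaw": 0.075},
    {"tx": 0.041,"ty": 0,"tz": 0,"ax": 0,"ay": 0,"az": 0,"jaw": 0.075},
    {"tx": 0.041,"ty": 0,"tz": 0,"ax": 0,"ay": 0,"az": 0,"jaw": 0.075},
    {"tx": 0.041,"ty": 0,"tz": 0,"ax": 0,"ay": 0,"az": 0,"jaw": 0.075},
    {"tx": 0.041,"ty": 0,"tz": 0,"ax": 0,"ay": 0,"az": 0,"jaw": 0.075},
  ],
)

```text
t: 23.45
tcp_pos: [0.6364, -0.1027, 0.2431]
ee_rot: [179.9, 0.0, -90.0]
force: [1.2, 0.5, -0.5]
width: 0.878
```

Request:
jog_arm(
  targets=[
    {"tx": 0.041,"ty": 0,"tz": 0,"ax": 0,"ay": 0,"az": 0,"jaw": 0.075},
    {"tx": 0.041,"ty": 0,"tz": 0,"ax": 0,"ay": 0,"az": 0,"jaw": 0.075},
    {"tx": 0.041,"ty": 0,"tz": 0.01,"ax": 0,"ay": 0,"az": 0,"jaw": 0.075},
    {"tx": 0.025,"ty": 0,"tz": 0.01,"ax": 0,"ay": 0,"az": 0,"jaw": 0.075},
    {"tx": 0.01,"ty": 0,"tz": 0.01,"ax": 0,"ay": 0,"az": 0,"jaw": 0.075},
  ],
)

```text
t: 23.87
tcp_pos: [0.6361, -0.2628, 0.2131]
ee_rot: [-180.0, -0.0, -90.3]
force: [-0.7, 0.5, -0.4]
width: 0.881
```

Request:
jog_arm(
  targets=[
    {"tx": 0,"ty": 0,"tz": 0,"ax": 0,"ay": 0,"az": 0,"jaw": 0.075},
    {"tx": 0,"ty": 0,"tz": 0,"ax": 0,"ay": 0,"az": 0,"jaw": 0.075},
    {"tx": 0,"ty": 0,"tz": 0,"ax": 0,"ay": 0,"az": 0,"jaw": 0.075},
  ],
)

```text
t: 24.12
tcp_pos: [0.6377, -0.2569, 0.2154]
ee_rot: [-179.9, 0.0, -90.0]
force: [-0.4, 0.7, 0.1]
width: 0.878
```

```bash
python3 go.py .641 -.2602 .1 -90
python3 - <<'E'
from h import *
q,_=capture("side");p,d=capture("top")
cv2.imwrite("pics/v14.png",np.hstack([cv2.resize(p[140:300,190:350,::-1],(400,400)),cv2.resize(q[120:320,200:400,::-1],(400,400))]))
W=cloud("top",d)[...,2]
m=np.zeros((480,640),bool);m[150:235,245:320]=1
k=m&(W>.079);print("cover",rect("top",k,.088),np.percentile(W[k],[10,50,90,98]))
k=m&(W>.10);print("handle",rect("top",k,.112))
E
```

```text
t 24.12 tcp [ 0.6377 -0.2569  0.2154] rot [-179.915     0.0216  -89.9536] w 0.075 F [-0.4114  0.6766  0.1202]
az 0.05  then tx 0.0033 ty -0.0033 tz 0.1154
tilt corr rotvec [-0.085   0.0216  0.0464]
cover (638.3, 94.5, 80.4, 53.7, -1.2, 123) [0.0859 0.089  0.1126 1.0919]
handle (638.3, 94.3, 57.2, 14.7, -1.0, 62)
```

View pics/v14.png

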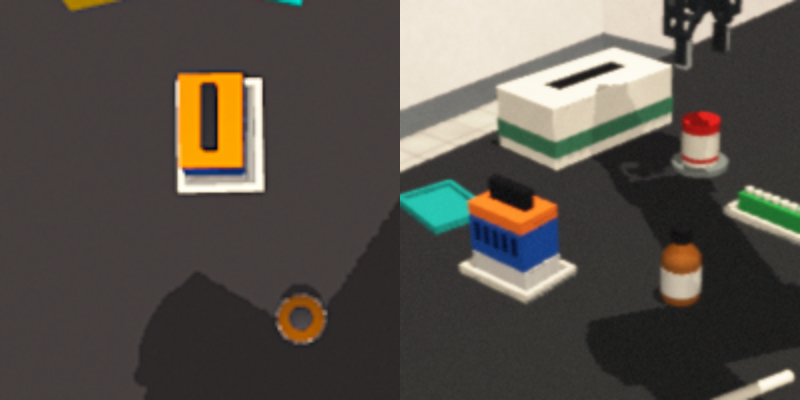

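The cover is home (top at 88 mm, centred, square). Descending on the jar.

Request:
jog_arm(
  targets=[
    {"tx": 0.003,"ty": -0.003,"tz": 0.03,"ax": 0,"ay": 0,"az": 0,"jaw": 0.075},
    {"tx": 0,"ty": 0,"tz": 0.035,"ax": 0,"ay": 0,"az": 0,"jaw": 0.075},
    {"tx": 0,"ty": 0,"tz": 0.03,"ax": 0,"ay": 0,"az": 0,"jaw": 0.075},
    {"tx": 0,"ty": 0,"tz": 0.012,"ax": 0,"ay": 0,"az": 0,"jaw": 0.075},
    {"tx": 0,"ty": 0,"tz": 0,"ax": 0,"ay": 0,"az": 0,"jaw": 0.075},
  ],
  newtons=40,
)

```text
t: 24.63
tcp_pos: [0.639, -0.2596, 0.1053]
ee_rot: [179.8, 0.2, -90.0]
force: [0.1, 0.1, -0.2]
width: 0.879
```

Request:
jog_arm(
  targets=[
    {"tx": 0,"ty": 0,"tz": 0,"ax": 0,"ay": 0,"az": 0,"jaw": 0.075},
    {"tx": 0,"ty": 0,"tz": 0,"ax": 0,"ay": 0,"az": 0,"jaw": 0.075},
    {"tx": 0,"ty": 0,"tz": 0,"ax": 0,"ay": 0,"az": 0,"jaw": 0.075},
  ],
)

```text
t: 24.88
tcp_pos: [0.6424, -0.2627, 0.1122]
ee_rot: [-179.6, -0.2, -90.0]
force: [0.1, 0.1, 1.0]
width: 0.883
```

```bash
python3 go.py .641 -.2602 .1 -90
python3 - <<'E'
from h import *
q,_=capture("side");p,d=capture("top")
cv2.imwrite("pics/v15.png",np.hstack([cv2.resize(p[130:250,370:490,::-1],(400,400)),cv2.resize(q[120:220,300:400,::-1],(400,400))]))
E
```

```text
t 24.88 tcp [ 0.6424 -0.2627  0.1122] rot [-179.616    -0.2091  -90.0325] w 0.075 F [0.0801 0.0756 1.0438]
az -0.03  then tx -0.0025 ty 0.0014 tz 0.0122
tilt corr rotvec [-0.3839 -0.2092 -0.0318]
```

View pics/v15.png

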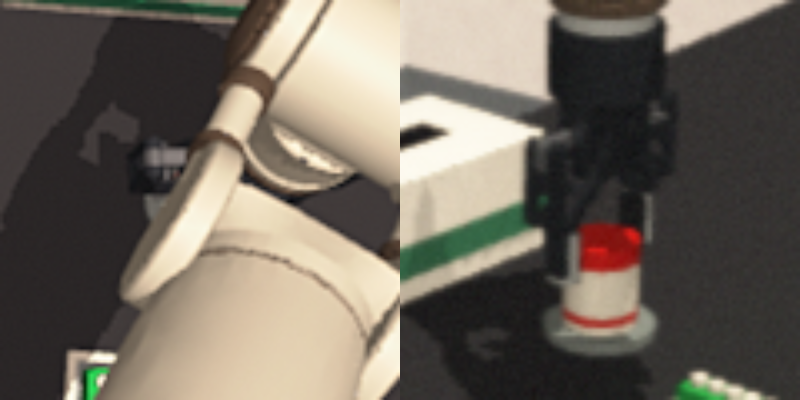

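Request:
jog_arm(
  targets=[
    {"tx": -0.001,"ty": 0.001,"tz": 0.008,"ax": -0.3,"ay": -0.2,"az": 0,"jaw": 0.075},
    {"tx": 0,"ty": 0,"tz": 0.005,"ax": 0,"ay": 0,"az": 0,"jaw": 0.075},
    {"tx": 0,"ty": 0,"tz": 0,"ax": 0,"ay": 0,"az": 0,"jaw": 0.06},
    {"tx": 0,"ty": 0,"tz": 0,"ax": 0,"ay": 0,"az": 0,"jaw": 0.05},
    {"tx": 0,"ty": 0,"tz": 0,"ax": 0,"ay": 0,"az": 0,"jaw": 0.035},
  ],
)

```text
t: 25.4
tcp_pos: [0.6397, -0.2611, 0.0958]
ee_rot: [179.8, 0.1, -90.1]
force: [0.3, 0.6, -2.8]
width: 0.579
```

Request:
jog_arm(
  targets=[
    {"tx": 0,"ty": 0,"tz": 0,"ax": 0,"ay": 0,"az": 0,"jaw": 0.035},
    {"tx": 0,"ty": 0,"tz": 0,"ax": 0,"ay": 0,"az": 0,"jaw": 0.035},
    {"tx": 0,"ty": 0,"tz": 0,"ax": 0,"ay": 0,"az": 0,"jaw": 0.035},
  ],
)

```text
t: 25.65
tcp_pos: [0.6395, -0.2608, 0.0955]
ee_rot: [179.8, 0.2, -90.1]
force: [-0.1, -1.3, -3.1]
width: 0.578
```

Request:
jog_arm(
  targets=[
    {"tx": 0,"ty": 0,"tz": -0.01,"ax": 0,"ay": 0,"az": 0,"jaw": 0.035},
    {"tx": 0,"ty": 0,"tz": -0.03,"ax": 0,"ay": 0,"az": 0,"jaw": 0.035},
    {"tx": 0,"ty": 0,"tz": -0.035,"ax": 0,"ay": 0,"az": 0,"jaw": 0.035},
    {"tx": 0,"ty": 0,"tz": -0.035,"ax": 0,"ay": 0,"az": 0,"jaw": 0.035},
    {"tx": 0,"ty": 0,"tz": -0.02,"ax": 0,"ay": 0,"az": 0,"jaw": 0.035},
  ],
)

```text
t: 26.07
tcp_pos: [0.6415, -0.262, 0.2319]
ee_rot: [-179.8, -0.0, -90.0]
force: [0.5, -0.9, -1.7]
width: 0.578
```

Request:
jog_arm(
  targets=[
    {"tx": 0,"ty": 0,"tz": 0,"ax": 0,"ay": 0,"az": 0,"jaw": 0.035},
    {"tx": 0,"ty": 0,"tz": 0,"ax": 0,"ay": 0,"az": 0,"jaw": 0.035},
    {"tx": 0,"ty": 0,"tz": 0,"ax": 0,"ay": 0,"az": 0,"jaw": 0.035},
  ],
)

```text
t: 26.32
tcp_pos: [0.6392, -0.2607, 0.2237]
ee_rot: [179.7, 0.3, -90.1]
force: [0.3, -0.4, -3.7]
width: 0.585
```

```bash
python3 go.py .4643 .3987 .23 -60; python3 go.py .641 .05 .23 -90;python3 - <<'E'
from h import *
q,_=capture("side")
cv2.imwrite("pics/v16.png",cv2.resize(q[60:240,260:440,::-1],(500,500)))
E
```

```text
t 26.32 tcp [ 0.6392 -0.2607  0.2237] rot [179.6516   0.2637 -90.0515] w 0.050 F [ 0.3245 -0.4235 -3.7269]
az -30.05  then tx -0.6585 ty -0.1782 tz -0.0063
tilt corr rotvec [  0.2713   0.349  -30.0506]
t 26.32 tcp [ 0.6392 -0.2607  0.2237] rot [179.6516   0.2637 -90.0515] w 0.050 F [ 0.3245 -0.4235 -3.7269]
az -0.05  then tx -0.3107 ty -0.0018 tz -0.0063
tilt corr rotvec [ 0.3483  0.2638 -0.0507]
```

View pics/v16.png

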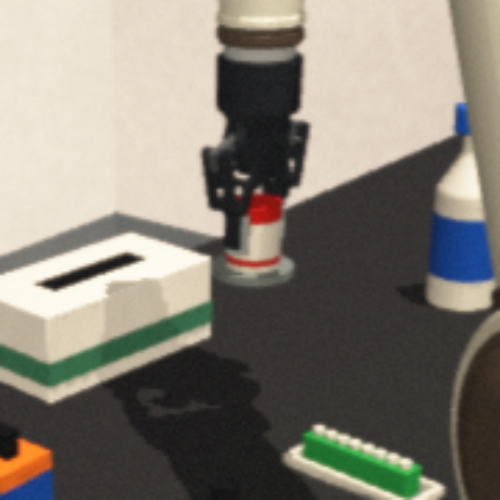

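The jar is held upright. I'll carry it high, on a line between the stack and the bottle, to the round nest.

Request:
jog_arm(
  targets=[
    {"tx": -0.02,"ty": 0.005,"tz": -0.01,"ax": 0.2,"ay": 0.2,"az": 0,"jaw": 0.035},
    {"tx": -0.03,"ty": 0.008,"tz": -0.01,"ax": 0,"ay": 0,"az": 0,"jaw": 0.035},
    {"tx": -0.039,"ty": 0.0104,"tz": 0,"ax": 0,"ay": 0,"az": 0,"jaw": 0.035},
    {"tx": -0.039,"ty": 0.0104,"tz": 0,"ax": 0,"ay": 0,"az": 0,"jaw": 0.035},
    {"tx": -0.039,"ty": 0.0104,"tz": 0,"ax": 0,"ay": 0,"az": 0,"jaw": 0.035},
  ],
)

```text
t: 26.78
tcp_pos: [0.5943, -0.0925, 0.2432]
ee_rot: [179.8, 0.1, -90.1]
force: [0.2, 1.2, -2.6]
width: 0.58
```

Request:
jog_arm(
  targets=[
    {"tx": -0.039,"ty": 0.0104,"tz": 0,"ax": 0,"ay": 0,"az": 0,"jaw": 0.035},
    {"tx": -0.039,"ty": 0.0104,"tz": 0,"ax": 0,"ay": 0,"az": 0,"jaw": 0.035},
    {"tx": -0.039,"ty": 0.0104,"tz": 0,"ax": 0,"ay": 0,"az": 0,"jaw": 0.035},
    {"tx": -0.039,"ty": 0.0104,"tz": 0,"ax": 0,"ay": 0,"az": 0,"jaw": 0.035},
    {"tx": -0.039,"ty": 0.0104,"tz": 0,"ax": 0,"ay": 0,"az": 0,"jaw": 0.035},
  ],
)

```text
t: 27.2
tcp_pos: [0.5422, 0.1026, 0.2431]
ee_rot: [179.8, -0.0, -90.1]
force: [1.2, 1.5, -2.3]
width: 0.58
```

Request:
jog_arm(
  targets=[
    {"tx": -0.039,"ty": 0.0104,"tz": 0,"ax": 0,"ay": 0,"az": 0,"jaw": 0.035},
    {"tx": -0.039,"ty": 0.0104,"tz": 0,"ax": 0,"ay": 0,"az": 0,"jaw": 0.035},
    {"tx": -0.039,"ty": 0.0104,"tz": 0,"ax": 0,"ay": 0,"az": 0,"jaw": 0.035},
    {"tx": -0.039,"ty": 0.0104,"tz": 0,"ax": 0,"ay": 0,"az": 0,"jaw": 0.035},
    {"tx": -0.039,"ty": 0.0104,"tz": 0,"ax": 0,"ay": 0,"az": 0,"jaw": 0.035},
  ],
)

```text
t: 27.62
tcp_pos: [0.4904, 0.2973, 0.2429]
ee_rot: [179.8, -0.1, -90.0]
force: [0.1, 0.1, -2.9]
width: 0.578
```

```bash
python3 go.py .4643 .3987 .2 -90
```

```text
t 27.62 tcp [0.4904 0.2973 0.2429] rot [179.7901  -0.1359 -90.0497] w 0.049 F [ 0.1201  0.098  -2.9093]
az -0.05  then tx -0.1014 ty 0.0261 tz 0.0429
tilt corr rotvec [ 0.21   -0.1358 -0.05  ]
```

Request:
jog_arm(
  targets=[
    {"tx": -0.038,"ty": 0.01,"tz": 0,"ax": 0,"ay": 0,"az": 0,"jaw": 0.035},
    {"tx": -0.033,"ty": 0.009,"tz": 0,"ax": 0,"ay": 0,"az": 0,"jaw": 0.035},
    {"tx": -0.02,"ty": 0.005,"tz": 0.005,"ax": 0,"ay": 0,"az": 0,"jaw": 0.035},
    {"tx": -0.009,"ty": 0.001,"tz": 0.02,"ax": 0,"ay": 0,"az": 0,"jaw": 0.035},
    {"tx": 0,"ty": 0,"tz": 0.03,"ax": 0,"ay": 0,"az": 0,"jaw": 0.035},
  ],
)

```text
t: 28.03
tcp_pos: [0.4674, 0.3987, 0.1906]
ee_rot: [-179.8, 0.1, -89.9]
force: [0.8, -0.7, -2.4]
width: 0.576
```

Request:
jog_arm(
  targets=[
    {"tx": 0,"ty": 0,"tz": 0.03,"ax": 0,"ay": 0,"az": 0,"jaw": 0.035},
    {"tx": 0,"ty": 0,"tz": 0.02,"ax": 0,"ay": 0,"az": 0,"jaw": 0.035},
    {"tx": 0,"ty": 0,"tz": 0,"ax": 0,"ay": 0,"az": 0,"jaw": 0.035},
    {"tx": 0,"ty": 0,"tz": 0,"ax": 0,"ay": 0,"az": 0,"jaw": 0.035},
    {"tx": 0,"ty": 0,"tz": 0,"ax": 0,"ay": 0,"az": 0,"jaw": 0.035},
  ],
)

```text
t: 28.45
tcp_pos: [0.4679, 0.3959, 0.1409]
ee_rot: [-179.9, -0.0, -90.1]
force: [0.2, -0.2, -2.8]
width: 0.581
```

```bash
python3 go.py .4643 .3987 .1 -90
python3 - <<'E'
from h import *
q,_=capture("side");p,d=capture("top")
cv2.imwrite("pics/v17.png",np.hstack([cv2.resize(p[210:330,90:210,::-1],(400,400)),cv2.resize(q[270:430,120:280,::-1],(400,400))]))
E
```

```text
t 28.45 tcp [0.4679 0.3959 0.1409] rot [-179.9414   -0.0308  -90.0587] w 0.050 F [ 0.1693 -0.1982 -2.7772]
az -0.06  then tx -0.0028 ty 0.0036 tz 0.0409
tilt corr rotvec [-0.0586 -0.0308 -0.0587]
```

View pics/v17.png

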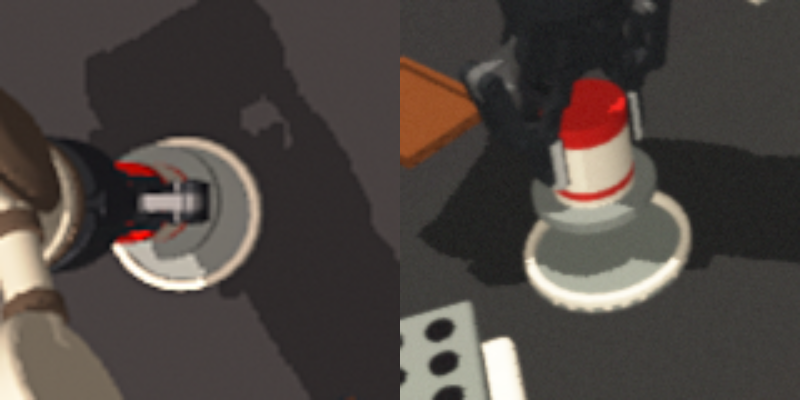

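Run:
```python
from h import *
p=cv2.imread("pics/v17.png");cv2.imwrite("pics/v17c.png",cv2.resize(p[110:310,80:280],(700,700),interpolation=cv2.INTER_CUBIC))
z=.053
def circ(X,r,z):
    a=np.radians(np.arange(0,360,45));return np.array([(proj("top",(X[0]+r*np.cos(t),X[1]+r*np.sin(t),z))-[90,210])*10/3 for t in a])
print(((circ((.4684,.3965),.038,.053)-[80,110])*3.5).round())
```

```text
[[281. 131.]
 [137. 194.]
 [ 76. 339.]
 [135. 482.]
 [279. 538.]
 [424. 474.]
 [484. 328.]
 [424. 186.]]
```

View pics/v17c.png

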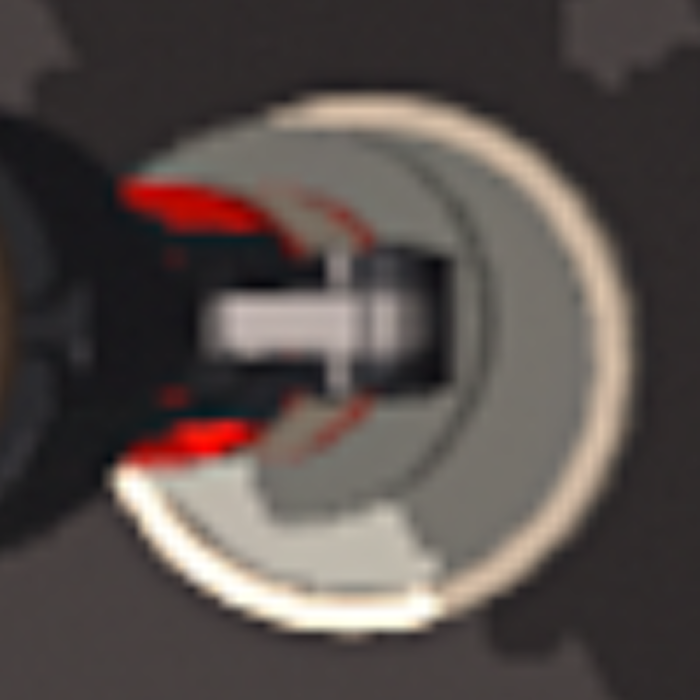

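Request:
jog_arm(
  targets=[
    {"tx": -0.002,"ty": 0.003,"tz": 0.01,"ax": 0,"ay": 0,"az": 0,"jaw": 0.035},
    {"tx": 0,"ty": 0.001,"tz": 0.015,"ax": 0,"ay": 0,"az": 0,"jaw": 0.035},
    {"tx": 0,"ty": 0,"tz": 0.008,"ax": 0,"ay": 0,"az": 0,"jaw": 0.035},
    {"tx": 0,"ty": 0,"tz": 0,"ax": 0,"ay": 0,"az": 0,"jaw": 0.035},
    {"tx": 0,"ty": 0,"tz": 0,"ax": 0,"ay": 0,"az": 0,"jaw": 0.035},
  ],
)

```text
t: 28.97
tcp_pos: [0.4633, 0.3976, 0.107]
ee_rot: [180.0, -0.1, -90.0]
force: [0.4, 0.7, -2.0]
width: 0.581
```

Request:
jog_arm(
  targets=[
    {"tx": 0,"ty": 0,"tz": 0.002,"ax": 0,"ay": 0,"az": 0,"jaw": 0.035},
    {"tx": 0,"ty": 0,"tz": 0.002,"ax": 0,"ay": 0,"az": 0,"jaw": 0.035},
    {"tx": 0,"ty": 0,"tz": 0,"ax": 0,"ay": 0,"az": 0,"jaw": 0.035},
    {"tx": 0,"ty": 0,"tz": 0,"ax": 0,"ay": 0,"az": 0,"jaw": 0.035},
  ],
)

```text
t: 29.3
tcp_pos: [0.4638, 0.3978, 0.1037]
ee_rot: [-179.9, -0.0, -90.1]
force: [0.2, -0.9, -2.5]
width: 0.576
```

Request:
jog_arm(
  targets=[
    {"tx": 0,"ty": 0,"tz": 0.001,"ax": 0,"ay": 0,"az": 0,"jaw": 0.035},
    {"tx": 0,"ty": 0,"tz": 0.001,"ax": 0,"ay": 0,"az": 0,"jaw": 0.035},
    {"tx": 0,"ty": 0,"tz": 0,"ax": 0,"ay": 0,"az": 0,"jaw": 0.035},
  ],
)

```text
t: 29.55
tcp_pos: [0.4635, 0.3977, 0.1012]
ee_rot: [-180.0, -0.1, -90.1]
force: [0.5, 0.1, -2.3]
width: 0.577
```

Request:
jog_arm(
  targets=[
    {"tx": 0,"ty": 0,"tz": 0.001,"ax": 0,"ay": 0,"az": 0,"jaw": 0.035},
    {"tx": 0,"ty": 0,"tz": 0.001,"ax": 0,"ay": 0,"az": 0,"jaw": 0.035},
    {"tx": 0,"ty": 0,"tz": 0,"ax": 0,"ay": 0,"az": 0,"jaw": 0.035},
  ],
)

```text
t: 29.8
tcp_pos: [0.4637, 0.3978, 0.0995]
ee_rot: [-180.0, -0.0, -90.0]
force: [0.5, -0.4, -2.4]
width: 0.581
```

Request:
jog_arm(
  targets=[
    {"tx": 0,"ty": 0,"tz": 0.001,"ax": 0,"ay": 0,"az": 0,"jaw": 0.035},
    {"tx": 0,"ty": 0,"tz": 0,"ax": 0,"ay": 0,"az": 0,"jaw": 0.035},
  ],
)

```text
t: 29.97
tcp_pos: [0.4639, 0.3978, 0.0994]
ee_rot: [-180.0, -0.1, -90.0]
force: [-2.2, -2.5, 4.7]
width: 0.582
```

Contact came at the expected home height. Releasing the jar and retreating.

Request:
jog_arm(
  targets=[
    {"tx": 0,"ty": 0,"tz": 0,"ax": 0,"ay": 0,"az": 0,"jaw": 0.06},
    {"tx": 0,"ty": 0,"tz": 0,"ax": 0,"ay": 0,"az": 0,"jaw": 0.075},
    {"tx": 0,"ty": 0,"tz": 0,"ax": 0,"ay": 0,"az": 0,"jaw": 0.075},
    {"tx": 0,"ty": 0,"tz": 0,"ax": 0,"ay": 0,"az": 0,"jaw": 0.075},
  ],
)

```text
t: 30.3
tcp_pos: [0.4637, 0.3978, 0.0985]
ee_rot: [-180.0, -0.0, -90.0]
force: [-0.5, -0.5, -0.2]
width: 0.881
```

Request:
jog_arm(
  targets=[
    {"tx": 0,"ty": 0,"tz": -0.01,"ax": 0,"ay": 0,"az": 0,"jaw": 0.075},
    {"tx": 0,"ty": 0,"tz": -0.03,"ax": 0,"ay": 0,"az": 0,"jaw": 0.075},
    {"tx": 0,"ty": 0,"tz": -0.04,"ax": 0,"ay": 0,"az": 0,"jaw": 0.075},
    {"tx": 0,"ty": 0,"tz": -0.04,"ax": 0,"ay": 0,"az": 0,"jaw": 0.075},
    {"tx": 0,"ty": 0,"tz": -0.02,"ax": 0,"ay": 0,"az": 0,"jaw": 0.075},
  ],
)

```text
t: 30.72
tcp_pos: [0.4652, 0.3989, 0.245]
ee_rot: [-179.6, 0.2, -90.0]
force: [1.1, 0.4, 0.3]
width: 0.874
```

Request:
jog_arm(
  targets=[
    {"tx": -0.03,"ty": 0.02,"tz": -0.01,"ax": 0,"ay": 0,"az": 0,"jaw": 0.075},
    {"tx": -0.03,"ty": 0.025,"tz": 0,"ax": 0,"ay": 0,"az": 0,"jaw": 0.075},
    {"tx": -0.03,"ty": 0.025,"tz": 0,"ax": 0,"ay": 0,"az": 0,"jaw": 0.075},
    {"tx": -0.02,"ty": 0.02,"tz": 0,"ax": 0,"ay": 0,"az": 0,"jaw": 0.075},
    {"tx": 0,"ty": 0,"tz": 0,"ax": 0,"ay": 0,"az": 0,"jaw": 0.075},
  ],
)

```text
t: 31.13
tcp_pos: [0.3696, 0.5114, 0.2492]
ee_rot: [180.0, 0.1, -89.7]
force: [-0.0, -0.6, -0.2]
width: 0.878
```

Request:
jog_arm(
  targets=[
    {"tx": 0,"ty": 0,"tz": 0,"ax": 0,"ay": 0,"az": 0,"jaw": 0.075},
    {"tx": 0,"ty": 0,"tz": 0,"ax": 0,"ay": 0,"az": 0,"jaw": 0.075},
    {"tx": 0,"ty": 0,"tz": 0,"ax": 0,"ay": 0,"az": 0,"jaw": 0.075},
  ],
)

```text
t: 31.38
tcp_pos: [0.3746, 0.5072, 0.2485]
ee_rot: [-179.9, -0.1, -90.1]
force: [0.3, 0.6, -0.2]
width: 0.877
```

Run:
```python
from h import *
q,_=capture("side");p,d=capture("top")
cv2.imwrite("pics/v18t.png",p[:,:,::-1]);cv2.imwrite("pics/v18s.png",q[:,:,::-1])
W=cloud("top",d)[...,2]
H,S,V=[a.astype(int) for a in cv2.split(cv2.cvtColor(p,cv2.COLOR_RGB2HSV))]
def M(u0,u1,v0,v1):
    m=np.zeros((480,640),bool);m[v0:v1,u0:u1]=1;return m
m=M(245,320,150,235)
print("cover",rect("top",m&(W>.079)&(W<.2),.088),np.median(W[m&(W>.08)&(W<.1)]))
m=M(375,425,225,305);k=m&(W>.015)&(W<.1);print("strip",rect("top",k,.030),np.percentile(W[k],[10,50,95]))
ys,xs=np.nonzero(m&(V>150)&(S<110)&(W>.022));P=ray("top",np.c_[xs,ys],.035)[:,:2]*1000;v=cv2.fitLine(P.astype(np.float32),2,0,.01,.01).ravel();print("caps",P.mean(0),np.degrees(np.arctan(v[1]/v[0])))
m=M(100,190,230,320);k=m&(S>150)&((H<8)|(H>172))&(W>.062)&(W<.1);print("jarcap",rect("top",k,.072) if k.any() else None,np.median(W[k]))
k=M(295,330,250,285)&(W>.075)&(W<.12);ys,xs=np.nonzero(k);print("bottle",ray("top",np.c_[xs,ys],.085).mean(0))
s=get_state();print(s["tcp_pos"],s["qd"],s["force"])
```

```text
cover (638.3, 94.5, 80.4, 53.7, -1.2, 122) 0.08851086631609234
strip (468.4, -177.7, 109.3, 24.4, -5.5, 115) [0.0266 0.0307 0.0372]
caps [ 466.7504 -179.3997] -5.918632
jarcap (466.6, 398.0, 51.7, 44.9, 88.5, 66) 0.07264236212438072
bottle [0.4678 0.0218 0.085 ]
[0.3747 0.5071 0.2484] [ 0.1617  0.0966  0.0518  0.0552 -0.0324 -0.0064] [ 1.003   0.0722 -0.45  ]
```

View pics/v18t.png

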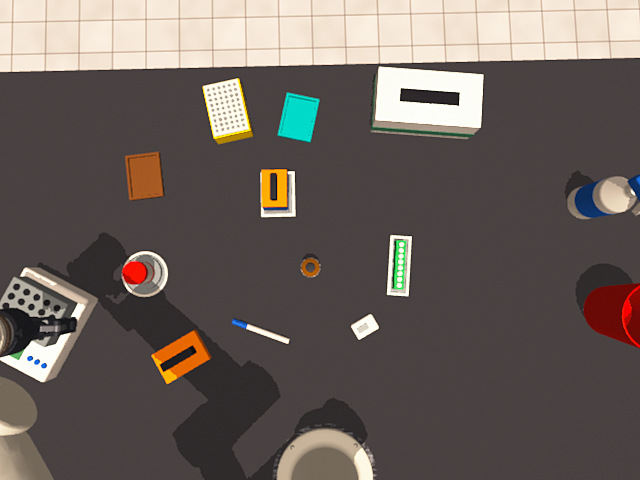

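View pics/v18s.png

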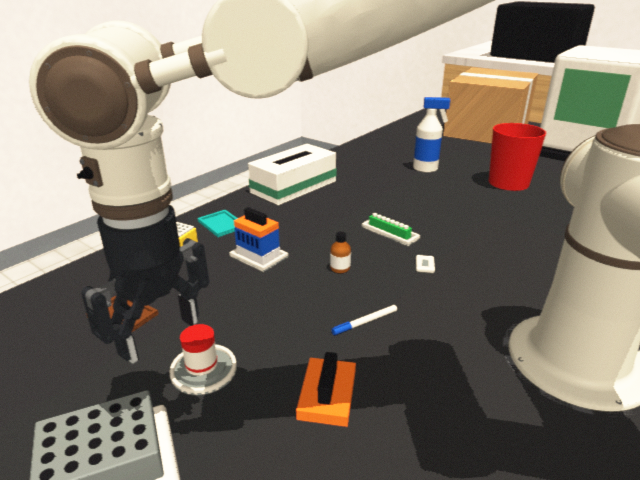

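Top view: the stack at (277,190), strip at (400,265), jar at (145,274) and bottle at (310,267) are all as wanted. The side view agrees, everything is released, and the arm is clear and at rest.

```bash
python3 -c "
from station import *
print(job_done(), get_state()['t'])"
```

```text
the job is handed in; nothing more can be done
the job is handed in; nothing more can be done
```

The extraction run is loaded and handed in at about 31.5 s on the robot's clock, well inside the 136 s limit. I set the strip first, then the block, the rack, the small orange cover and the jar. Each piece went down to a light contact at its expected home height before release.

What the last pictures and readings showed:
- **Block:** its top stood at 37 mm in the nest, as expected, before the rack went on.
- **Rack:** its body top was at 73 mm and its core top at 82 mm, as expected. It was centred and square before the cover went on.
- **Cover:** its top is at 88.5 mm against 88 expected. It is centred within about 1 mm of the rack, at about the same yaw.
- **Strip:** it lies flat at nest height, about 3 mm off centre across the nest and at the nest's yaw.
- **Jar:** it stands upright with its cap top at about 72 mm, centred within about 2–3 mm.
- **Bottle:** it is within about 1.5 mm of where it was first measured, which is measurement noise.
- **Robot:** the gripper is open, clear of everything and at rest.

Two things did not go cleanly:
- The first move call was refused because its rows left out some numbers; nothing moved.
- Closing on the block gave a brief 37 N upward force at the wrist. I put it down to the pads swinging forward as they gripped, but did not confirm that. It settled to about 6 N.

Two early jar measurements disagreed by about 3 mm, so I used a position between them.

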